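Lay the rocking half-round mirror block flat on the ray table

TASK

The half-round metal mirror block stands on its curved side on the bench and rocks at a touch. Steady it in the gripper, lift it over to the round white ray table, lower it until it touches the table before you let go, and leave it lying there with its plain flat side down and its knob on top, the long straight face along the black line and the middle of that face at the middle of the table. Do not let it topple over onto the bench, and leave the tape roll, the amber bottle and the sample pot where they are.

Things in the scene. Friction and masses are not known exactly. Their poses are not given: they have to be found in the camera images.
- half_round: Bare aluminium half-round block: half a disc of radius 60 mm, 32 mm thick, 0.35 kg. Origin: middle of its straight face (120 x 32), on the half circle's centre line. x = through the thickness, towards the broad side with the knob; the other broad side, x = -16, is plain and flat. y = along the straight face. z = out of that face. Lying flat its origin is 16 above the support.
- curve_middle (a point): Middle of the block's curved face, 60 mm from the origin along -z. At the start the block stands on that face, straight face up (origin 60 above the bench), knob away from the robot (x within 0.45 rad of world x). Nothing holds it: touched, it rolls and rocks about x to and fro, period about 0.6 s, dying away in seconds. Leaned over 30 degrees to its plain side it falls onto that.
- knob_end (a point): Middle of the outer end of the block's black knob: a round head of 18 mm diameter, 10 deep, on a 13 mm neck, 16 out of the broad side in all, its axis along x, 42 from the straight face (block frame [32, 0, -42] mm). Above it the block can be gripped across its 32 mm thickness, from above, at the middle of the straight face, up to 30 deep.
- ray_table: Fixed white round platform on the bench, 190 mm in diameter, 14 high. Origin: middle of its underside; z up. The one long black line across its top runs through the middle along its y axis (the short ticks round the rim play no part); y lies within 0.4 rad of world y. Block and table start left and right of the robot's middle, either way round.
- table_middle (a point): Middle of the ray table's top face, 14 mm above the bench, on the black line.
- tape: Bystander: roll of tape lying flat, 68 mm in diameter, 19 mm high. Origin: middle of its underside.
- amber_bottle: Bystander: amber glass bottle with screw cap, 58 mm in diameter, 118 mm high. Origin: middle of its underside.
- sample_pot: Bystander: white pot with screw lid, 54 mm in diameter, 68 mm high. Origin: middle of its underside.

How it is judged:
By the outcome, as a careful person would: the job done as asked, in the order asked, and still so for the second after the job is handed in, with the robot touching nothing.
It also fails if it takes over 48 s, if anything falls off the work surface, if the arm or the gripper's body presses on something with over 40 N, if the wrist force passes 120 N, or if a joint passes its speed limit or range.

ROBOT

A 7-joint arm with a two-finger parallel gripper is mounted at the origin on a cart in front of the work surface, level with it; the furniture and walls round the work are solid. World frame = base frame: x ahead of the robot, y to its left, z up, the work surface at z = 0. Lengths are in m, angles in degrees, forces in N, time in s.
With the tool pointing down it reaches from about 0.4 to 0.9 m from the base axis. Payload 5.5 kg.
Tool frame: the origin (TCP) lies on the centre line of the jaws, within the pads' length; the fingertips stand 19 mm ahead of it and the grasp point (between the pads) is the TCP; z points along the fingers, x is the direction in which the jaws open and shut, and the axes are right-handed (so a half turn about z gives the same grasp; the last joint's range is limited). The gripper opens to 92 mm and grips with 3 to 60 N. Pads are 19 mm wide; open, the fingers measure 130 mm over their backs; the gripper's body (75 mm by 190 mm) begins 47 mm behind the grasp point.
Start: joints at [84.58, 28.699, -24.465, 88.831, 12.651, 65.22, -12.049], TCP at [0.228, -0.609, 0.223] pointing down, gripper open.
Joint ranges: [-164.97, 164.97], [-17.58, 116.51], [-87.97, 89.64], [11.32, 138.91], [-80.73, 260.73], [10.89, 115.49], [-147.41, 147.41]. Speed limits (degrees/s): [147.25, 147.25, 180, 180, 180, 180, 180].

INTERFACE

Orientations are given as a 3x3 rotation matrix whose columns are the frame's x, y, z axes.
In Python, from rig import env gives the robot as it stands. The module is installed in compiled form; this text tells all that it offers.
- The arm moves only by the shell command python3 -m creep 'ROWS'. ROWS is JSON, a list of rows, each a list of 7 numbers: the shift along the tool's x, y, z in mm, then the turn, a rotation vector about the tool's x, y, z in degrees, then the closure, from 0 (fully open) to 1 (shut). In form: [[tx, ty, tz, ax, ay, az, hand], ...]. A call has 1 to 10 rows; each row shifts and turns the pose as measured when the row begins, along the tool's axes as they then stand; what a row does not reach is not made up. A row lasts 1/12 s, in which the tool goes at most 41.7 mm and 7.16 degrees, less where a joint would pass 70% of its speed; a pose out of reach is approached as far as the arm can. A call with a gripper value outside its range is refused whole. The fingers move at their own pace and stop on an object; the grip force is fixed at half the most. Time passes only in rows, so rows that do not move let the fingers close. It gives the time, the measured TCP pose, the force and the opening at its end, in the units of the state.
- env.get_obs(): the state, without advancing time (a new reading comes with each control period).
- env.camera(name): name is "scene" or "top" or "wrist"; returns a dict with "frame" (420x560x3 uint8, blue, green, red), "fx", "fy", "cx", "cy" (pixels), "k1" (the pictures are not rectified: a ray, as slopes to the right and down, at radius r is drawn at 1 + k1 r^2 times it, then the intrinsics apply), "R" (3x3) and "t" (3): a world point X has camera coordinates R X + t. Camera axes: x right, y down, z forward; pixel columns grow to the right and rows downward; lengths in m; the calibration is good to about 2 mm. A picture is of the moment at which its call begins. There is no depth.
- env.finish_job(): hands the job in, once; it reports no verdict.
The state is a dict: "time_s": time; "joints": joint angles; "qd": joint speeds; "joint_efforts": joint torques, N m; "position": TCP position; "ee_rot": TCP orientation; "contact_force": force on the tool from outside, world axes, zero at the start; "wrist_torque": the same for the moment, N m; "gripper_width": finger opening in m.
Only numpy, scipy, OpenCV 4.12 (cv2) and the standard library are available. Lean on these libraries where they do the work, as an engineer would, in place of code of your own. Each camera call takes 0.05 s, during which the arm holds its last target.

## Working session

There is one attempt and no reset: what is moved stays moved. The work goes in short steps, Python scripts to look and compute and a shell command to move; the robot and the scene stay as the last step left them, time stands still between calls to the robot, and variables do not carry over. Pictures are saved under pics/ and viewed, and the job is handed in when it is done.

```bash
mkdir -p pics
python3 - <<'E'
from rig import env
import cv2
o=env.get_obs(); print(o)
for n in("scene","top","wrist"):
    c=env.camera(n); cv2.imwrite(f"pics/{n}0.png",c["frame"]); print(n,{k:v for k,v in c.items() if k!="frame"})
E
```

```text
{'time_s': 0.0, 'joints': array([ 84.58056603,  28.75119972, -24.45242483,  88.89032958,
        12.65293989,  65.21914089, -12.05023255]), 'qd': array([-0.0209183 , -0.03773053,  0.04749063,  0.09451915,  0.00463542,
       -0.0181014 ,  0.03259663]), 'joint_efforts': array([ 5.33310213e-04, -5.66593122e+01, -5.81647217e+00, -2.79108596e+01,
       -6.87420974e-02,  3.09908821e-02,  1.71102092e-04]), 'position': array([ 0.22732881, -0.60821816,  0.22181378]), 'ee_rot': array([[ 3.50234749e-01, -9.36661741e-01, -6.35068036e-04],
       [-9.36660094e-01, -3.50235324e-01,  1.75652424e-03],
       [-1.86769232e-03, -2.03529404e-05, -9.99998256e-01]]), 'contact_force': array([ 0.15201577,  0.18683941, -0.26821693]), 'wrist_torque': array([ 0.00943196,  0.01667196, -0.01536029]), 'gripper_width': 0.09183338718345625}
scene {'fx': 437.25844994046753, 'fy': 437.25844994046753, 'cx': 281.2626059094853, 'cy': 207.91479753795656, 'k1': -0.10664808399571746, 'R': array([[-0.87384012, -0.48616272, -0.00701887],
       [-0.20078639,  0.37397027, -0.90544523],
       [ 0.44281856, -0.78980507, -0.42440508]]), 't': array([0.48562007, 0.21194233, 1.02663798])}
top {'fx': 468.3811553157454, 'fy': 468.3811553157454, 'cx': 274.91184194261206, 'cy': 212.74675164978777, 'k1': -0.16054237832841775, 'R': array([[-0.0107788 , -0.99967157, -0.0232501 ],
       [-0.98156321,  0.01501525, -0.19054715],
       [ 0.19083367,  0.02076757, -0.98140268]]), 't': array([-0.0149934 ,  0.57645628,  1.22406368])}
wrist {'fx': 302.2732692373339, 'fy': 302.2732692373339, 'cx': 278.5253973448313, 'cy': 212.891997997129, 'k1': -0.053713110290102395, 'R': array([[ 0.34915937, -0.9370617 , -0.00176089],
       [-0.89537033, -0.33417783,  0.2943419 ],
       [-0.27640497, -0.10119558, -0.95569856]]), 't': array([-0.64918394, -0.03735582,  0.39097766])}
```

View pics/scene0.png

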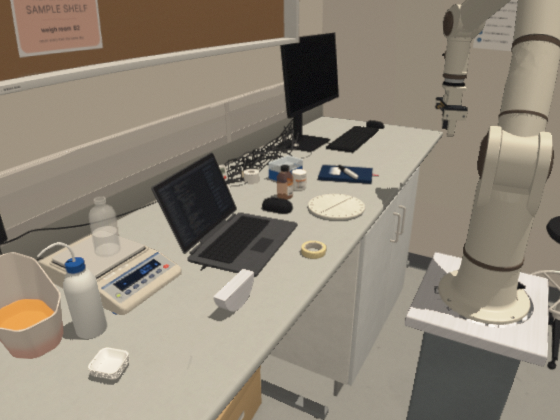

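View pics/top0.png

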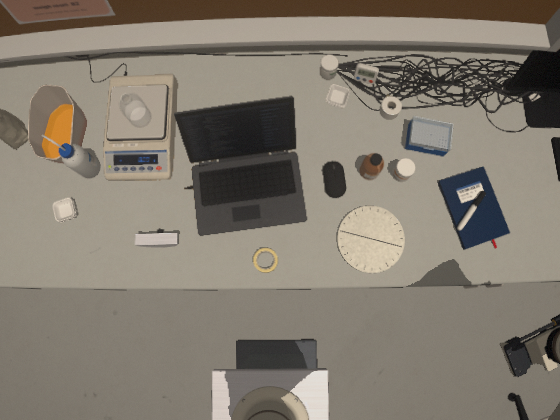

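View pics/wrist0.png

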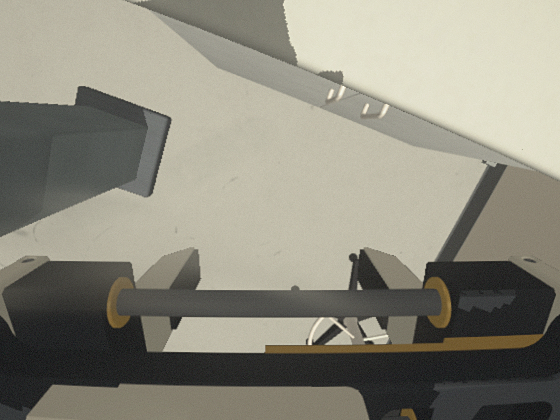

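The scene and top views show the block at top (157,239) with its knob at (160,231), and the ray table at (371,239) with its line tilted slightly. The tape is at (265,260), the bottle at (372,166) and the pot at (404,169). Next I'll measure them.

```bash
cat > h.py <<'E'
import numpy as np, cv2
from rig import env
def ray(c,uv):
    K=np.array([[c["fx"],0,c["cx"]],[0,c["fy"],c["cy"]],[0,0,1.]])
    p=np.array([(uv[0]-c["cx"])/c["fx"],(uv[1]-c["cy"])/c["fy"]]);q=p.copy()
    for _ in range(30): q=p/(1+c["k1"]*(q@q))
    R,t=c["R"],c["t"]
    return -R.T@t, R.T@np.array([q[0],q[1],1.])
def onplane(c,uv,z):
    o,d=ray(c,uv); return o+d*(z-o[2])/d[2]
def project(c,X):
    x=c["R"]@np.asarray(X)+c["t"]; q=x[:2]/x[2]; q=q*(1+c["k1"]*(q@q)); return np.array([c["fx"]*q[0]+c["cx"],c["fy"]*q[1]+c["cy"]])
E
python3 - <<'E'
from h import *
c=env.camera("top"); f=c["frame"]
a=cv2.resize(f[215:260,120:200],None,fx=8,fy=8,interpolation=cv2.INTER_NEAREST)
b=cv2.resize(f[195:285,325:420],None,fx=6,fy=6,interpolation=cv2.INTER_NEAREST)
cv2.imwrite("pics/blk.png",a);cv2.imwrite("pics/tab.png",b)
s=env.camera("scene")["frame"]
cv2.imwrite("pics/blks.png",cv2.resize(s[260:325,200:270],None,fx=8,fy=8,interpolation=cv2.INTER_NEAREST))
E
```

```text
(no output)
```

View pics/blk.png

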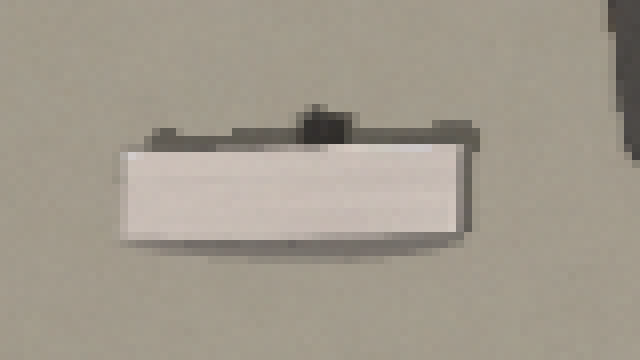

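View pics/tab.png

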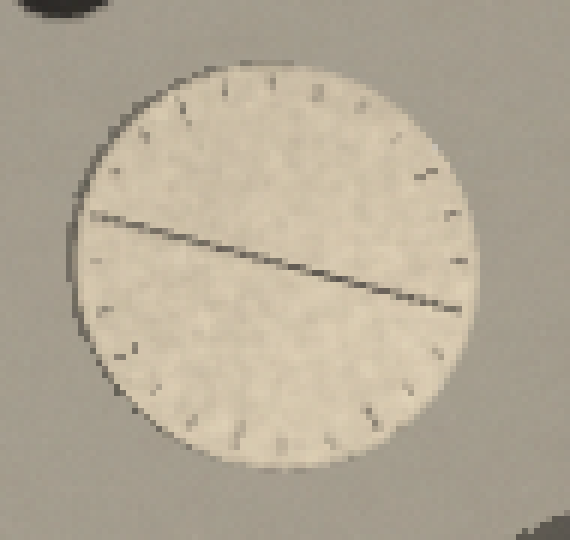

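View pics/blks.png

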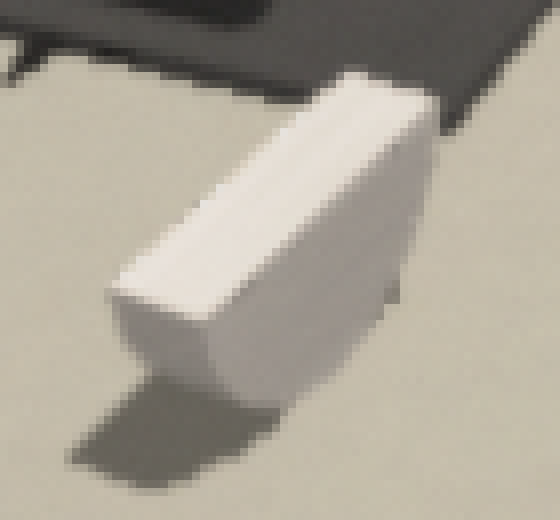

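The crops show the straight face's corners at about (135,234), (177.5,233), (177.5,244) and (134.7,245). The knob is on the far side, and the line runs from about (340,231) to (402,247).

Run:
```python
from h import *
c=env.camera("top"); f=c["frame"].astype(int)
def big(m):
    n,l,s,_=cv2.connectedComponentsWithStats(m.astype(np.uint8));k=1+np.argmax(s[1:,4]);return (l==k).astype(np.uint8)
g=f.mean(2)
# block top face
m=np.zeros(g.shape,bool); m[225:255,128:186]=g[225:255,128:186]>180
m=big(m); print("blk px",m.sum())
cn=cv2.findContours(m,0,1)[0][0][:,0,:]
r=cv2.minAreaRect(np.array([onplane(c,p,.06)[:2]*1000 for p in cn],np.float32)); print(r)
for q in [(122,152),(463,144),(463,234),(120,240)]:
    print(np.round(onplane(c,np.array(q)/8+[119.5,214.5],.06),4))
ys,xs=np.nonzero(m); P=np.array([onplane(c,(x,y),.06)[:2] for x,y in zip(xs,ys)]); ce=P.mean(0)
w,v=np.linalg.eigh(np.cov((P-ce).T)); ax=v[:,1]*np.sign(v[1,1]); print("blk centre",ce,"y axis yaw vs world y",np.degrees(np.arctan2(-ax[0],ax[1])),"len",np.sqrt(12*w))
# table
sub=np.zeros(g.shape,bool); hs=f[...,2]; sub[195:285,325:420]=f[195:285,325:420,2]>195
m=big(sub); m=cv2.morphologyEx(m,cv2.MORPH_CLOSE,np.ones((5,5),np.uint8))
cn=cv2.findContours(m,0,1)[0][0][:,0,:]; cn=cv2.convexHull(cn)[:,0,:]
print(cv2.minEnclosingCircle(np.array([onplane(c,p,.014)[:2]*1000 for p in cn],np.float32)))
cn2=np.argwhere(m)[:,::-1]; print("tab centroid",np.mean([onplane(c,p,.014) for p in cn2],0), "ell",cv2.fitEllipse(cn))
l=[]
for x in range(345,398):
    y0=231+(x-340)*16/62; ys=np.arange(int(y0)-3,int(y0)+5); wt=np.clip(200-g[ys,x],0,None)
    if wt.sum()>10: l.append(onplane(c,(x,(ys*wt).sum()/wt.sum()),.014)[:2])
l=np.array(l,np.float32);vx,vy,x0,y0=cv2.fitLine(l,cv2.DIST_HUBER,0,.01,.01).ravel()
d=np.array([vx,vy])*np.sign(vy); print("line",d,x0,y0,"yaw",np.degrees(np.arctan2(-d[0],d[1])))
for n,q,z in(("tape",(265,260),.01),("bottle",(374,160),.118),("pot",(404,167),.068)):print(n,onplane(c,q,z))
# scene view cross check of block
s=env.camera("scene")
for q in [(110,288),(350,72),(438,97),(208,322)]: print(np.round(onplane(s,np.array(q)/8+[199.5,259.5],.06),4))
```

```text
blk px 442
((508.169677734375, 304.31536865234375), (29.866851806640625, 112.78585052490234), 1.6630476713180542)
[0.5229 0.3648 0.06  ]
[0.5244 0.2445 0.06  ]
[0.4934 0.2437 0.06  ]
[0.4923 0.3642 0.06  ]
blk centre [0.50842765 0.30359552] y axis yaw vs world y 1.0811267180464168 len [0.02990212 0.1153203 ]
((506.63372802734375, -289.31427001953125), 94.57845306396484)
tab centroid [ 0.50536145 -0.28947633  0.014     ] ell ((370.8022155761719, 238.93824768066406), (65.59256744384766, 67.45744323730469), 138.63308715820312)
line [0.26781967 0.963469  ] 0.5066794 -0.28980333 yaw -15.534566
tape [0.45155295 0.00747923 0.01      ]
bottle [ 0.70315078 -0.2894651   0.118     ]
pot [ 0.69767265 -0.38275192  0.068     ]
[0.5204 0.3662 0.06  ]
[0.5225 0.2451 0.06  ]
[0.4923 0.2439 0.06  ]
[0.4882 0.3656 0.06  ]
```

The block is centred at (0.508, 0.304) with yaw about 1°. The table is at (0.5065, −0.2895) with its line at yaw −15.5°. The plan:
1. Grip the block from above.
2. Carry it to the table and lean it about 45° towards the plain side, with the curve edge touching.
3. Lay it down on the lower finger.
4. Fine-align it with a grip across the straight face and the curve.

```bash
cat >> h.py <<'E'
from scipy.spatial.transform import Rotation as Rn
def Rt(yaw,tilt=0):
    c,s=np.cos(np.radians(yaw)),np.sin(np.radians(yaw))
    R0=np.array([[c,s,0],[s,-c,0],[0,0,-1.]])
    return R0@Rn.from_euler('y',tilt,degrees=True).as_matrix()
def delta(pos,R):
    o=env.get_obs(); M=o["ee_rot"]
    d=M.T@(np.array(pos)-o["position"])*1000; r=Rn.from_matrix(M.T@R).as_rotvec(degrees=True)
    print("t",round(o["time_s"],2),"pos",np.round(o["position"],4),"w",round(o["gripper_width"],4),"F",np.round(o["contact_force"],1))
    print("joints",np.round(o["joints"],0))
    print("delta mm",np.round(d,1),"rot deg",np.round(r,2), "|rows|",np.linalg.norm(d)/41.7,np.linalg.norm(r)/7.16)
E
python3 -c "
from h import *
delta([.46,-.28,.22],Rt(-70))"
python3 -m creep '[[0,0,0,0,0,-5,0]]'
```

```text
t 0.35 pos [ 0.2276 -0.6087  0.2226] w 0.092 F [0.  0.1 0.6]
joints [ 85.  29. -24.  89.  13.  65. -12.]
delta mm [-226.4 -332.8    2.7] rot deg [-0.    0.03  0.5 ] |rows| 9.652850306849434 0.0702806003010501
time_s: 0.43
position: [0.2276, -0.6087, 0.2226]
ee_rot: [[0.43, -0.903, -0.0], [-0.903, -0.43, 0.0], [-0.0, 0.0, -1.0]]
contact_force: [0.6, 0.1, 0.3]
gripper_width: 0.0921
```

```bash
python3 -c "
from h import *
delta([.46,-.28,.22],Rt(-65))"
python3 -m creep '[[-19,-35,0,0,0,0,0],[-19,-35,0,0,0,0,0],[-19,-35,0,0,0,0,0],[-19,-35,0,0,0,0,0],[-19,-35,0,0,0,0,0],[-19,-35,0,0,0,0,0],[-19,-35,0,0,0,0,0],[-19,-35,0,0,0,0,0]]'
python3 -c "
from h import *
delta([.46,0,.2],Rt(1))"
```

```text
t 0.43 pos [ 0.2276 -0.6087  0.2226] w 0.0921 F [0.6 0.1 0.3]
joints [ 85.  29. -25.  89.  13.  65.  -7.]
delta mm [-196.7 -351.2    2.7] rot deg [0.   0.02 0.49] |rows| 9.652477887064686 0.06811395423305597
time_s: 1.1
position: [0.4119, -0.3533, 0.2201]
ee_rot: [[0.413, -0.911, -0.004], [-0.911, -0.413, -0.006], [0.004, 0.006, -1.0]]
contact_force: [0.8, -0.0, 0.5]
gripper_width: 0.0919
t 1.1 pos [ 0.4119 -0.3533  0.2201] w 0.0919 F [ 0.8 -0.   0.5]
joints [ 64.  19. -33. 104.  12.  60. -39.]
delta mm [-301.9 -189.8   17.8] rot deg [  0.44   0.   -66.61] |rows| 8.56340235863146 9.302813413321182
```

```bash
cat >> h.py <<'E'
def plan(pos,R,n):
    o=env.get_obs(); M=o["ee_rot"]; p0=o["position"]; r=Rn.from_matrix(M.T@R).as_rotvec()
    Rp,pp=M,p0
    for i in range(1,n+1):
        f=i/n; Rc=M@Rn.from_rotvec(r*f).as_matrix(); pc=p0+(np.array(pos)-p0)*f
        print(np.r_[Rp.T@(pc-pp)*1000, Rn.from_matrix(Rp.T@Rc).as_rotvec(degrees=True)].round(1).tolist()); Rp,pp=Rc,pc
E
python3 -c "
from h import *
plan([.46,0.02,.2],Rt(1),10)"
```

```text
[-32.0, -19.8, 1.8, 0.0, 0.0, -6.7]
[-29.5, -23.4, 1.8, 0.0, 0.0, -6.7]
[-26.6, -26.6, 1.8, 0.0, 0.0, -6.7]
[-23.3, -29.6, 1.8, 0.0, 0.0, -6.7]
[-19.7, -32.1, 1.8, 0.0, 0.0, -6.7]
[-15.9, -34.1, 1.9, 0.0, 0.0, -6.7]
[-11.8, -35.7, 1.9, 0.0, 0.0, -6.7]
[-7.6, -36.9, 1.9, 0.0, 0.0, -6.7]
[-3.3, -37.5, 2.0, 0.0, 0.0, -6.7]
[1.1, -37.6, 2.0, 0.0, 0.0, -6.7]
```

```bash
python3 -m creep '[[-32,-20,2,0,0,-6.7,0],[-29.5,-23.5,2,0,0,-6.7,0],[-26.5,-26.5,2,0,0,-6.7,0],[-23,-29.5,2,0,0,-6.7,0],[-20,-32,2,0,0,-6.7,0],[-16,-34,2,0,0,-6.7,0],[-12,-36,2,0,0,-6.7,0],[-7.5,-37,2,0,0,-6.7,0],[-3,-37.5,2,0,0,-6.7,0],[1,-37.5,2,0,0,-6.7,0]]'
python3 -c "
from h import *
delta([.508,.304,.15],Rt(1));plan([.508,.304,.15],Rt(1),8)"
```

```text
time_s: 1.93
position: [0.4571, 0.0388, 0.2001]
ee_rot: [[0.997, 0.08, 0.01], [0.08, -0.997, -0.014], [0.008, 0.015, -1.0]]
contact_force: [0.6, 0.3, -0.1]
gripper_width: 0.092
t 1.93 pos [0.4571 0.0388 0.2001] w 0.092 F [ 0.6  0.3 -0.1]
joints [ 41.  16. -57. 116.  17.  56. -20.]
delta mm [  71.4 -261.1   46.7] rot deg [ 0.85 -0.51  3.57] |rows| 6.587162006600258 0.5172172926604608
[8.9, -32.6, 5.8, 0.1, -0.1, 0.4]
[8.7, -32.7, 5.9, 0.1, -0.1, 0.4]
[8.4, -32.7, 5.9, 0.1, -0.1, 0.4]
[8.2, -32.8, 6.0, 0.1, -0.1, 0.4]
[7.9, -32.9, 6.0, 0.1, -0.1, 0.4]
[7.7, -32.9, 6.1, 0.1, -0.1, 0.4]
[7.4, -33.0, 6.2, 0.1, -0.1, 0.4]
[7.2, -33.0, 6.2, 0.1, -0.1, 0.4]
```

```bash
python3 -m creep '[[8.5,-33,6,0.1,-0.1,0.4,0],[8.5,-33,6,0.1,-0.1,0.4,0],[8,-33,6,0.1,-0.1,0.4,0],[8,-33,6,0.1,-0.1,0.4,0],[8,-33,6,0.1,-0.1,0.4,0],[8,-33,6,0.1,-0.1,0.4,0],[7,-33,6,0.1,-0.1,0.4,0]]'
python3 - <<'E'
from h import *
delta([.508,.304,.15],Rt(1))
cv2.imwrite("pics/w1.png",env.camera("wrist")["frame"])
E
```

```text
time_s: 2.52
position: [0.4998, 0.2842, 0.1554]
ee_rot: [[0.999, 0.035, 0.002], [0.035, -0.999, -0.006], [0.002, 0.006, -1.0]]
contact_force: [1.3, -0.5, 0.8]
gripper_width: 0.0918
t 2.52 pos [0.4998 0.2842 0.1554] w 0.0918 F [ 1.3 -0.5  0.8]
joints [  5.  33. -50. 103.  29.  59. -55.]
delta mm [  8.9 -19.5   5.3] rot deg [ 0.33 -0.09  0.98] |rows| 0.5302679887598802 0.1450552720210218
```

View pics/w1.png

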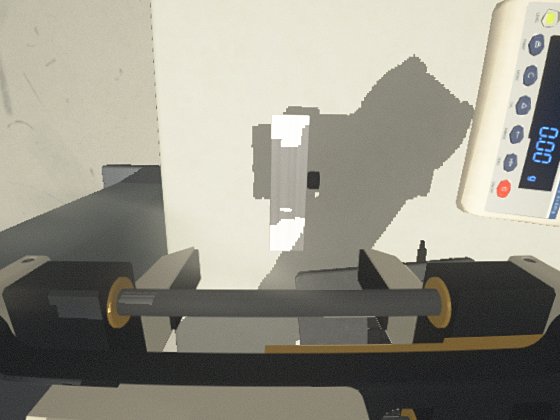

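The wrist view shows the block's top face from about (271,115) to (306,249), with the knob on the right (away) side at (313,180).

Run:
```python
from h import *
c=env.camera("wrist")
for q in [(271,115),(309,115),(305,249),(270,249)]: print(onplane(c,q,.06))
print(onplane(c,(313,180),.018))
c=env.camera("wrist")
delta([.508,.304,.115],Rt(1));delta([.508,.304,.053],Rt(1))
```

```text
[0.48800383 0.37634527 0.06      ]
[0.51890934 0.37763028 0.06      ]
[0.52331378 0.25955504 0.06      ]
[0.49101011 0.25826442 0.06      ]
[0.53112623 0.31647611 0.018     ]
t 2.67 pos [0.498  0.2867 0.1555] w 0.0919 F [-0.8 -0.3 -0.4]
joints [  5.  33. -51. 103.  29.  59. -54.]
delta mm [ 10.7 -17.   40.5] rot deg [ 0.18 -0.01  1.37] |rows| 1.0838227601175012 0.19275428690031973
t 2.67 pos [0.498  0.2867 0.1555] w 0.0919 F [-0.8 -0.3 -0.4]
joints [  5.  33. -51. 103.  29.  59. -54.]
delta mm [ 10.7 -17.2 102.5] rot deg [ 0.18 -0.01  1.37] |rows| 2.505333982363477 0.19275428690031973
```

Run:
```python
from h import *
t=env.camera("top"); s=env.camera("scene"); w=env.camera("wrist")
delta([.508,.304,.115],Rt(1))
for n,c,z in(("t",t,0),("s",s,0),("w",w,0)):
  P=project(c,[.508,.304,.06]); print(n,P)
  for d in[(0,.06),(0,-.06)]: print(project(c,[.508+d[0],.304+d[1],.06]))
cv2.imwrite("pics/w2.png",w["frame"])
cv2.imwrite("pics/t2.png",cv2.resize(t["frame"][200:280,100:220],None,fx=6,fy=6,interpolation=cv2.INTER_NEAREST))
cv2.imwrite("pics/s2.png",cv2.resize(s["frame"][240:340,170:290],None,fx=6,fy=6,interpolation=cv2.INTER_NEAREST))
```

```text
t 2.82 pos [0.4996 0.2813 0.1558] w 0.0917 F [ 0.5 -0.2 -0.4]
joints [  6.  32. -50. 103.  29.  59. -54.]
delta mm [  9.1 -22.7  40.6] rot deg [ 0.39 -0.07  0.98] |rows| 1.1368771477714368 0.14704397777746836
t [155.95478422 238.65652624]
[134.79393338 238.84733917]
[177.41434325 238.44431546]
s [234.2394719  282.66376361]
[218.48125149 296.63985619]
[248.63036249 269.88539738]
w [290.67370604 188.68562392]
[294.07766295 116.70954457]
[287.62953158 251.87188646]
```

View pics/w2.png

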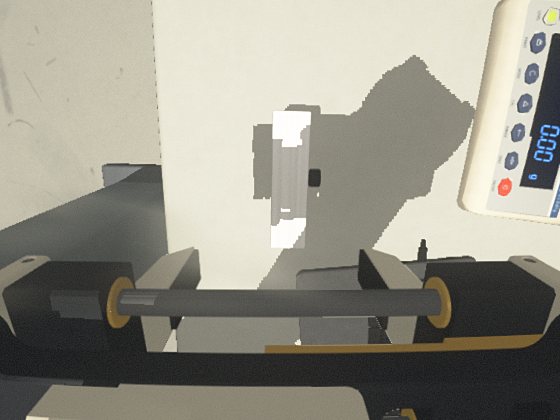

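View pics/s2.png

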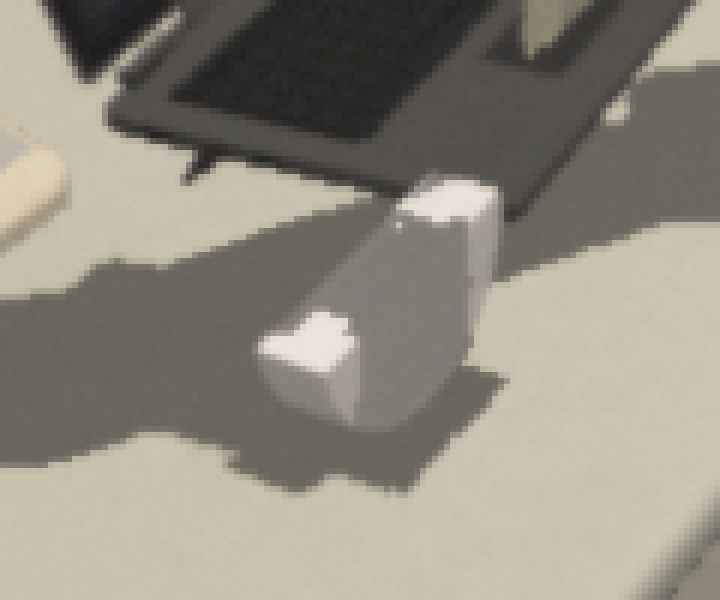

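Both fixed views still agree on the block's position, and the wrist view is within about 5 mm. The block now stands at about wrist px (290,179). I'll centre above it and go down.

```bash
python3 -m creep '[[8,-21,20,0,0,1,0],[0,0,15,0,0,0,0],[0,0,0,0,0,0,0]]'
python3 - <<'E'
from h import *
delta([.5075,.305,.058],Rt(1.3));delta([.5075,.305,.058],Rt(1.3))
E
```

```text
time_s: 3.07
position: [0.5108, 0.2957, 0.1212]
ee_rot: [[1.0, 0.007, 0.006], [0.007, -1.0, -0.01], [0.006, 0.01, -1.0]]
contact_force: [0.0, -1.9, -1.0]
gripper_width: 0.0919
t 3.07 pos [0.5108 0.2957 0.1212] w 0.0919 F [ 0.  -1.9 -1. ]
joints [  2.  36. -48. 102.  32.  57. -58.]
delta mm [-3.6 -9.9 63.1] rot deg [ 0.59 -0.33 -0.92] |rows| 1.533652837601179 0.15951168747953118
t 3.07 pos [0.5108 0.2957 0.1212] w 0.0919 F [ 0.  -1.9 -1. ]
joints [  2.  36. -48. 102.  32.  57. -58.]
delta mm [-3.6 -9.9 63.1] rot deg [ 0.59 -0.33 -0.92] |rows| 1.533652837601179 0.15951168747953118
```

```bash
python3 -m creep '[[-3,-9,12,0.5,-0.3,-0.8,0],[0,0,12,0,0,0,0],[0,0,0,0,0,0,0]]'
python3 - <<'E'
from h import *
delta([.5075,.305,.058],Rt(1.3))
cv2.imwrite("pics/w3.png",env.camera("wrist")["frame"])
E
```

```text
time_s: 3.32
position: [0.5091, 0.3008, 0.0961]
ee_rot: [[1.0, 0.017, 0.001], [0.017, -1.0, -0.003], [0.001, 0.003, -1.0]]
contact_force: [-0.1, -0.8, -0.3]
gripper_width: 0.0921
t 3.32 pos [0.5091 0.3008 0.0961] w 0.0921 F [-0.1 -0.8 -0.3]
joints [  1.  38. -47. 103.  34.  54. -59.]
delta mm [-1.6 -4.3 38.1] rot deg [ 0.15 -0.08 -0.34] |rows| 0.9211186528341496 0.05276117069557442
```

View pics/w3.png

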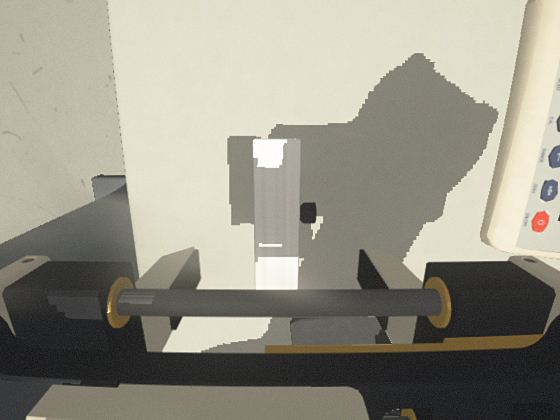

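Run:
```python
from h import *
w=env.camera("wrist"); o=env.get_obs(); M,p=o["ee_rot"],o["position"]
print(p, project(w,p),project(w,p+M[:,2]*.019),project(w,p+M[:,2]*.038))
print("knob top at z~.018", onplane(w,(309,213),.018)); 
for q in[(254,139),(299,139)]: print(onplane(w,q,.06))
for y in(.36,.304,.244): print(y,project(w,[.508,y,.06]))
```

```text
[0.50961081 0.3019577  0.09783024] [280.61560495 260.00512704] [280.50848244 246.98130033] [280.41924005 236.16295397]
knob top at z~.018 [0.5337069  0.30643838 0.018     ]
[0.49160453 0.3684215  0.06      ]
[0.52044676 0.36887576 0.06      ]
0.36 [279.3538555  152.65034969]
0.304 [278.02086883 233.43802361]
0.244 [276.81251475 306.73945672]
```

```bash
python3 -m creep '[[-2,-4,10,0,0,0,0],[0,0,10,0,0,0,0],[0,0,10,0,0,0,0],[0,0,5,0,0,0,0],[0,0,0,0,0,0,0]]'
python3 - <<'E'
from h import *
delta([.5075,.306,.058],Rt(1.3))
cv2.imwrite("pics/w4.png",env.camera("wrist")["frame"])
cv2.imwrite("pics/s4.png",cv2.resize(env.camera("scene")["frame"][210:340,150:320],None,fx=4,fy=4))
E
```

```text
time_s: 3.83
position: [0.5084, 0.3066, 0.061]
ee_rot: [[1.0, 0.017, 0.006], [0.017, -1.0, -0.0], [0.006, 0.0, -1.0]]
contact_force: [-0.2, 0.3, 0.1]
gripper_width: 0.0918
t 3.83 pos [0.5084 0.3066 0.061 ] w 0.0918 F [-0.2  0.3  0.1]
joints [ -1.  41. -44. 104.  36.  51. -62.]
delta mm [-1.   0.6  3. ] rot deg [ 0.01 -0.32 -0.33] |rows| 0.07682182911921649 0.06455125526607829
```

View pics/w4.png

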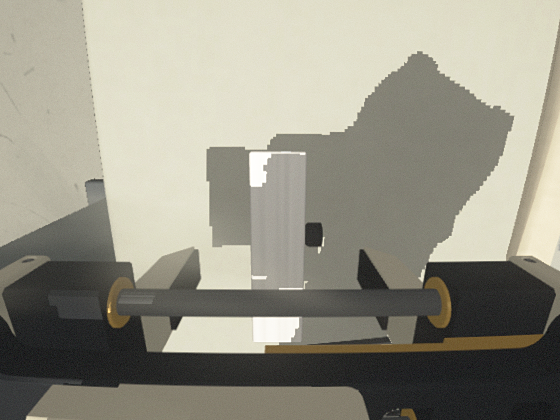

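View pics/s4.png

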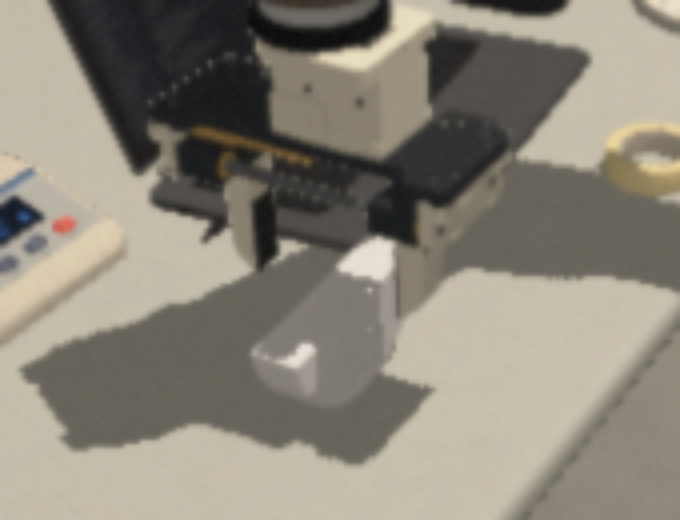

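The jaws straddle the block (block at cols 250–305, jaw middle at 280) and the block is still upright. Closing now.

```bash
python3 -m creep '[[-1,0,2,0,0,0,0.3],[0,0,0,0,0,0,0.5],[0,0,0,0,0,0,0.6],[0,0,0,0,0,0,1],[0,0,0,0,0,0,1],[0,0,0,0,0,0,1],[0,0,0,0,0,0,1],[0,0,0,0,0,0,1]]'
python3 - <<'E'
from h import *
delta([.5075,.306,.16],Rt(1.3))
cv2.imwrite("pics/s5.png",cv2.resize(env.camera("scene")["frame"][210:340,150:320],None,fx=4,fy=4))
E
```

```text
time_s: 4.6
position: [0.5089, 0.3079, 0.0616]
ee_rot: [[1.0, 0.017, 0.009], [0.017, -1.0, 0.002], [0.009, -0.002, -1.0]]
contact_force: [-0.6, -0.0, -0.5]
gripper_width: 0.0435
t 4.6 pos [0.5089 0.3079 0.0616] w 0.0435 F [-0.6 -0.  -0.5]
joints [ -1.  41. -45. 104.  36.  51. -62.]
delta mm [ -0.6   1.7 -98.4] rot deg [-0.11 -0.53 -0.34] |rows| 2.3594480513340614 0.08935431609678081
```

View pics/s5.png

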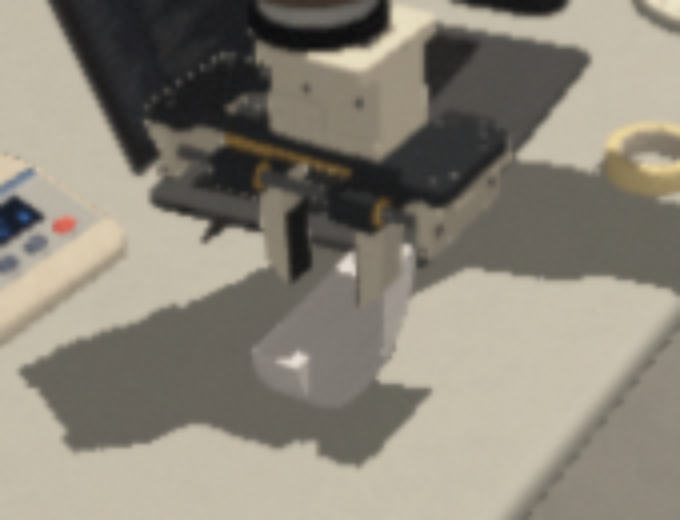

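```bash
python3 -m creep '[[-1,1,3,0,-0.5,0,1],[0,0,0,0,0,0,1],[0,0,0,0,0,0,1],[0,0,0,0,0,0,1],[0,0,0,0,0,0,1],[0,0,0,0,0,0,1]]'
python3 - <<'E'
from h import *
delta([.5075,.306,.16],Rt(1.3))
cv2.imwrite("pics/w5.png",env.camera("wrist")["frame"])
cv2.imwrite("pics/s6.png",cv2.resize(env.camera("scene")["frame"][210:340,150:320],None,fx=4,fy=4))
E
```

```text
time_s: 5.15
position: [0.5079, 0.3065, 0.0581]
ee_rot: [[1.0, 0.017, -0.001], [0.017, -1.0, 0.002], [-0.001, -0.002, -1.0]]
contact_force: [0.5, -0.4, 0.7]
gripper_width: 0.0015
t 5.15 pos [0.5079 0.3065 0.0581] w 0.0015 F [ 0.5 -0.4  0.7]
joints [ -1.  41. -45. 103.  36.  51. -61.]
delta mm [  -0.5    0.4 -101.9] rot deg [-0.1   0.04 -0.35] |rows| 2.4437949526054243 0.0509318375237956
```

View pics/w5.png

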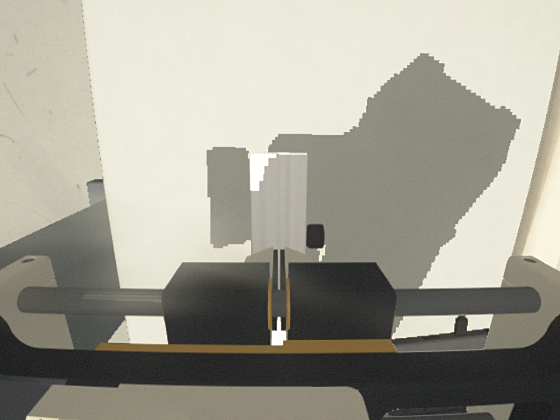

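View pics/s6.png

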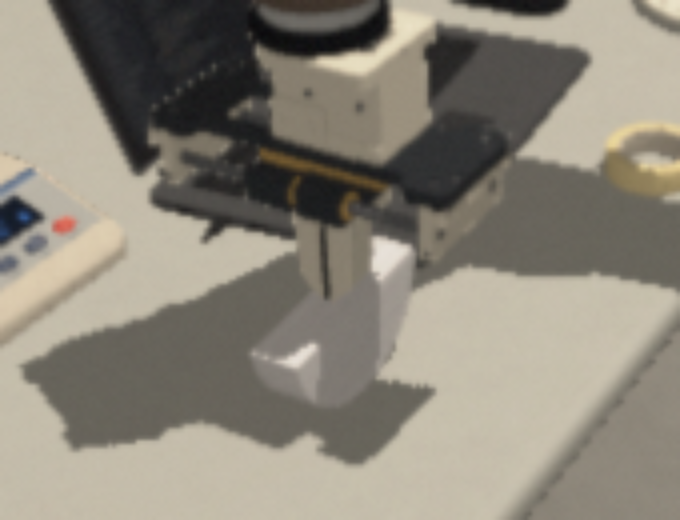

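The gripper closed to 1.5 mm without meeting the block. In both views the fingers seem to be above or beside the block, so I'll check where the tips are.

Run:
```python
from h import *
s=env.camera("scene"); t=env.camera("top"); w=env.camera("wrist")
for z in(.02,.039,.06,.08): print(z,(project(s,[.508,.3065,z])-[150,210])*4,project(w,[.508,.3065,z]))
print("block pts scene")
for dx in(-.016,.016):
  for y in(.244,.364): print((project(s,[.508+dx,y,.06])-[150,210])*4, project(w,[.508+dx,y,.06]),project(t,[.508+dx,y,.06]))
cv2.imwrite("pics/t6.png",cv2.resize(t["frame"][180:300,80:230],None,fx=5,fy=5,interpolation=cv2.INTER_NEAREST))
print("cam pos", -s["R"].T@s["t"])
```

```text
0.02 [338.40921384 350.3075347 ] [279.92704076 236.79672892]
0.039 [336.53886017 323.30516665] [279.98485573 247.53567899]
0.06 [334.44527334 292.8848335 ] [280.06225708 261.96365905]
0.08 [332.42558049 263.34052313] [280.15374261 279.09374026]
block pts scene
[417.37455691 246.72900526] [253.78731068 348.57347556] [177.26915097 244.27268841]
[298.0476952  355.31884794] [251.57805237 162.37324179] [134.56333513 244.6186235 ]
[371.98851846 232.4434448 ] [303.03503495 349.27316415] [177.56386506 232.63976417]
[250.18529171 337.91857114] [312.21848954 163.3443728 ] [135.03072806 233.09908002]
cam pos [0.01229508 0.96767413 0.63102105]
```

View pics/t6.png

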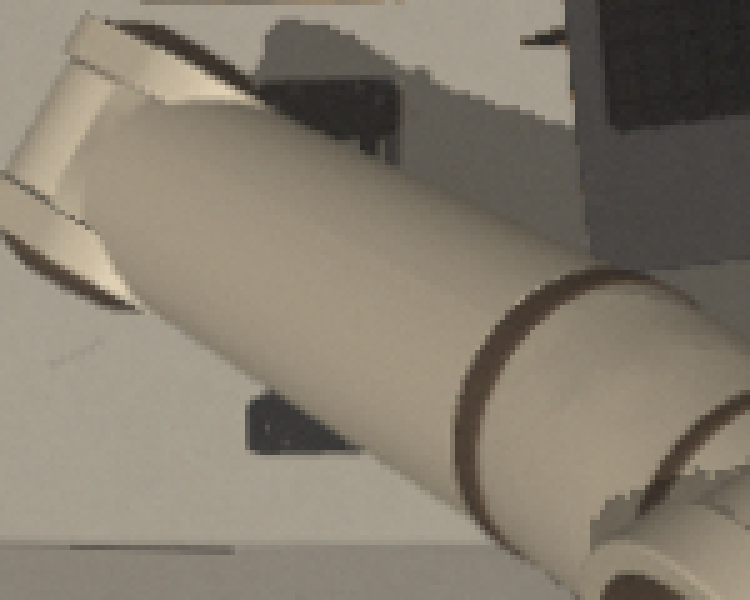

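Run:
```python
from h import *
s=env.camera("scene");w=env.camera("wrist");o=env.get_obs();M,p=o["ee_rot"],o["position"]
print(p, "wristcam in tool", M.T@(-w["R"].T@w["t"]-p))
print("R cam in tool",(w["R"]@M).round(3))
for dx in(-.02,0,.019):
 for dy in (.0095,-.0095):
  for z in(.039,.055,.062): print(dx,dy,z,(project(s,[.508+dx,.3065+dy,z])-[150,210])*4)
cv2.imwrite("pics/s7.png",cv2.resize(s["frame"][250:320,200:270],None,fx=8,fy=8,interpolation=cv2.INTER_CUBIC))
```

```text
[0.50795753 0.30661081 0.05820114] wristcam in tool [-0.00044946 -0.07879649 -0.16161481]
R cam in tool [[ 1.     0.001  0.002]
 [-0.001  0.956 -0.293]
 [-0.002  0.293  0.956]]
-0.02 0.0095 0.039 [356.32675423 342.27215146]
-0.02 0.0095 0.055 [354.85064022 318.91866258]
-0.02 0.0095 0.062 [354.19997865 308.58616222]
-0.02 -0.0095 0.039 [374.98957507 324.71400104]
-0.02 -0.0095 0.055 [373.67819851 301.56227575]
-0.02 -0.0095 0.062 [373.10022539 291.32134732]
0 0.0095 0.039 [327.01587238 331.98749528]
0 0.0095 0.055 [325.3378903  308.76523888]
0 0.0095 0.062 [324.5983899  298.49226755]
0 -0.0095 0.039 [345.92749655 314.74342022]
0 -0.0095 0.055 [344.41779135 291.72172805]
0 -0.0095 0.062 [343.75254131 281.53971418]
0.019 0.0095 0.039 [299.67521522 322.36883609]
0.019 0.0095 0.055 [297.8137896  299.27194907]
0.019 0.0095 0.062 [296.99358209 289.05580455]
0.019 -0.0095 0.039 [318.80923973 305.41652418]
0.019 -0.0095 0.055 [317.11909296 282.51897518]
0.019 -0.0095 0.062 [316.37445907 272.39316817]
```

View pics/s7.png

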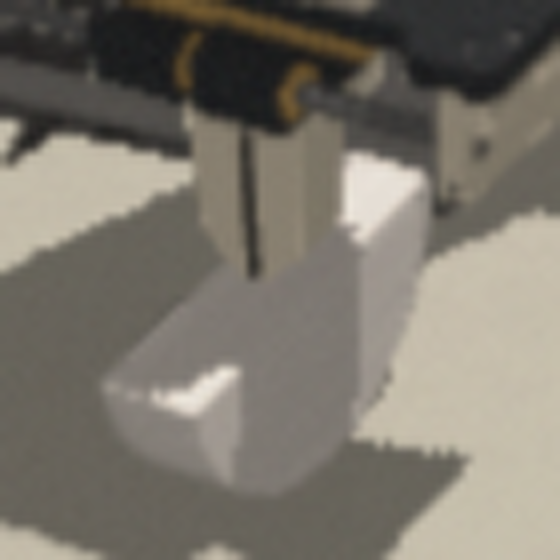

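In the scene view the closed tips sit at z of about 0.062, just above the block's top face. The measured height implies 0.039, so the reading or the geometry is low by about 20 mm. I'll raise slightly, reopen and go deeper, guided by the pictures.

```bash
python3 -m creep '[[0,0,-8,0,0,0,0],[0,0,0,0,0,0,0],[0,0,0,0,0,0,0],[0,0,0,0,0,0,0],[0,0,0,0,0,0,0],[0,0,0,0,0,0,0],[0,0,0,0,0,0,0],[0,0,0,0,0,0,0]]'
python3 - <<'E'
from h import *
delta([.5075,.306,.036],Rt(1.3))
s=env.camera("scene")
cv2.imwrite("pics/s8.png",cv2.resize(s["frame"][230:320,190:280],None,fx=6,fy=6,interpolation=cv2.INTER_CUBIC))
cv2.imwrite("pics/w8.png",env.camera("wrist")["frame"])
E
```

```text
time_s: 6.17
position: [0.5082, 0.3067, 0.0675]
ee_rot: [[1.0, 0.017, 0.0], [0.017, -1.0, 0.002], [0.0, -0.002, -1.0]]
contact_force: [0.1, -1.0, -0.3]
gripper_width: 0.0492
t 6.17 pos [0.5082 0.3067 0.0675] w 0.0492 F [ 0.1 -1.  -0.3]
joints [ -1.  40. -45. 103.  36.  52. -61.]
delta mm [-0.7  0.7 31.5] rot deg [-0.11 -0.01 -0.35] |rows| 0.7553851662585622 0.050909508552658446
```

View pics/s8.png

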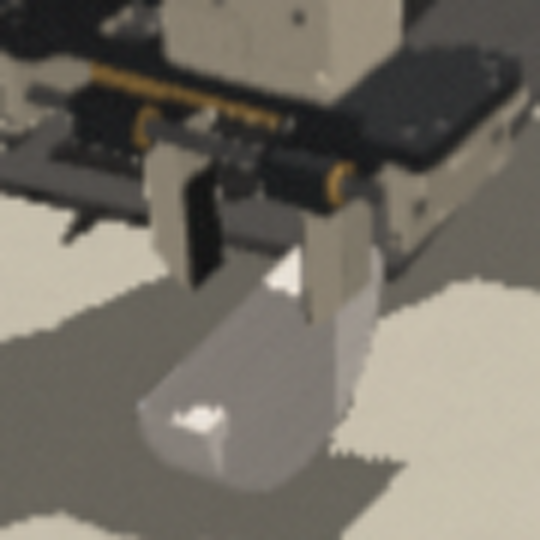

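View pics/w8.png

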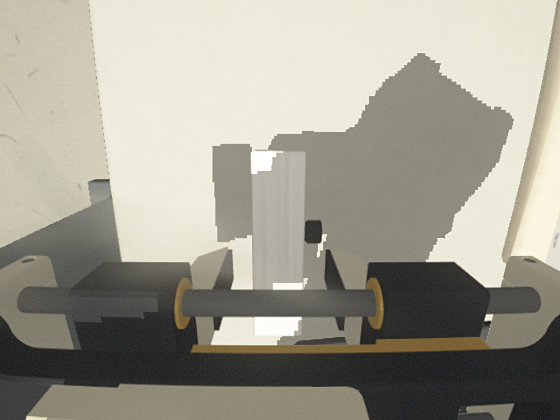

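```bash
python3 -m creep '[[0,0,0,0,0,0,0],[0,0,0,0,0,0,0],[-1,0.5,8,0,0,0,0.2],[0,0,8,0,0,0,0.2],[0,0,8,0,0,0,0.2],[0,0,5,0,0,0,0.2],[0,0,0,0,0,0,0.3]]'
python3 - <<'E'
from h import *
delta([.5075,.306,.036],Rt(1.3))
s=env.camera("scene")
cv2.imwrite("pics/s9.png",cv2.resize(s["frame"][230:320,190:280],None,fx=6,fy=6,interpolation=cv2.INTER_CUBIC))
cv2.imwrite("pics/w9.png",env.camera("wrist")["frame"])
E
```

```text
time_s: 6.85
position: [0.5067, 0.3057, 0.0348]
ee_rot: [[1.0, 0.016, -0.001], [0.016, -1.0, 0.001], [-0.001, -0.001, -1.0]]
contact_force: [-0.1, 0.0, 0.1]
gripper_width: 0.0704
t 6.85 pos [0.5067 0.3057 0.0348] w 0.0704 F [-0.1  0.   0.1]
joints [ -2.  43. -43. 104.  38.  49. -63.]
delta mm [ 0.8 -0.3 -1.2] rot deg [-0.08  0.03 -0.36] |rows| 0.03416377299522521 0.05122110508245708
```

View pics/s9.png

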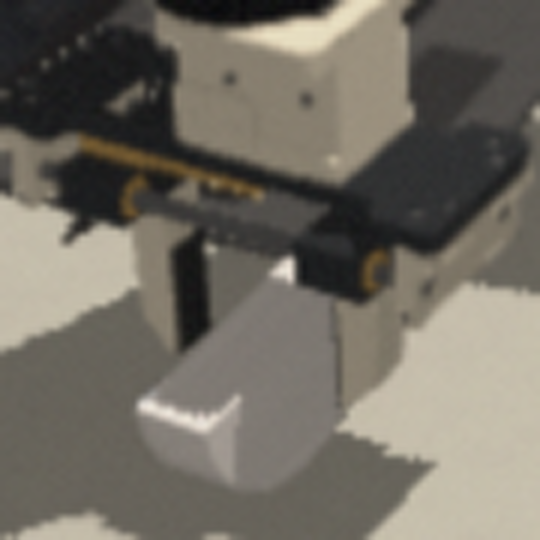

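View pics/w9.png

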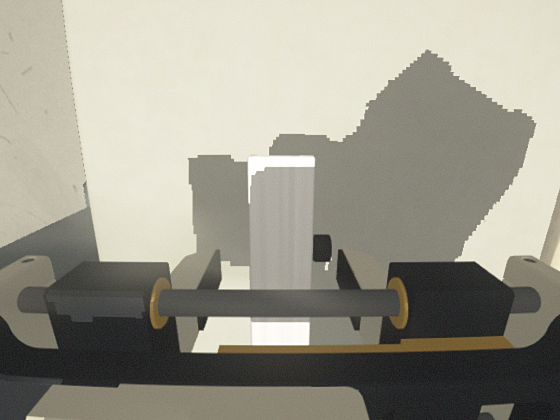

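Run:
```python
from h import *
s=env.camera("scene")
for z in(.016,.03,.038,.045):print(z,[((project(s,[.507-.0352-a,.306+b,z])-[190,230])*6).round().tolist() for a in(0,.019) for b in(.0095,)], ((project(s,[.507+.0352,.306+.0095,z])-[190,230])*6).round())
```

```text
0.016 [[334.0, 455.0], [377.0, 470.0]] [182. 400.]
0.03 [[333.0, 425.0], [376.0, 440.0]] [180. 371.]
0.038 [[332.0, 408.0], [375.0, 423.0]] [178. 354.]
0.045 [[331.0, 392.0], [374.0, 407.0]] [177. 339.]
```

The tips are now at z of about 0.040, roughly 20 mm deep and above the knob. Closing.

```bash
python3 -m creep '[[0,0,0,0,0,0,0.5],[0,0,0,0,0,0,0.6],[0,0,0,0,0,0,1],[0,0,0,0,0,0,1],[0,0,0,0,0,0,1],[0,0,0,0,0,0,1],[0,0,0,0,0,0,1],[0,0,0,0,0,0,1],[0,0,0,0,0,0,1],[0,0,0,0,0,0,1]]'
python3 - <<'E'
from h import *
delta([.5075,.306,.036],Rt(1.3))
s=env.camera("scene")
cv2.imwrite("pics/s10.png",cv2.resize(s["frame"][230:320,190:280],None,fx=6,fy=6,interpolation=cv2.INTER_CUBIC))
E
```

```text
time_s: 7.83
position: [0.5083, 0.3073, 0.0378]
ee_rot: [[1.0, 0.017, 0.003], [0.017, -1.0, 0.004], [0.003, -0.004, -1.0]]
contact_force: [-1.2, -0.1, -0.3]
gripper_width: 0.0322
t 7.83 pos [0.5083 0.3073 0.0378] w 0.0322 F [-1.2 -0.1 -0.3]
joints [ -2.  42. -43. 104.  38.  49. -63.]
delta mm [-0.9  1.3  1.8] rot deg [-0.23 -0.2  -0.34] |rows| 0.057660289700612724 0.06429994304785962
```

View pics/s10.png

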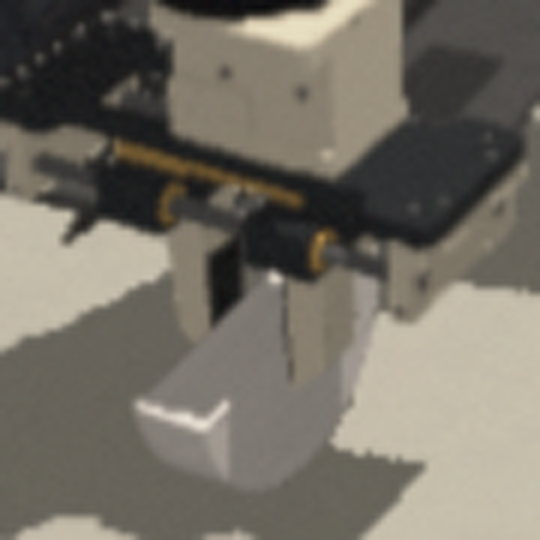

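It is gripped at a width of 32.2 mm. Lifting.

```bash
python3 -m creep '[[0,0,0,0,0,0,1],[0,0,0,0,0,0,1],[0,0,-10,0,0,0,1],[0,0,-15,0,0,0,1],[0,0,-25,0,0,0,1],[0,0,-25,0,0,0,1],[0,0,-25,0,0,0,1],[0,0,-20,0,0,0,1],[0,0,0,0,0,0,1]]'
python3 - <<'E'
from h import *
plan([.47,0,.19],Rt(-7),10)
s=env.camera("scene")
cv2.imwrite("pics/s11.png",cv2.resize(s["frame"][180:330,170:320],None,fx=4,fy=4,interpolation=cv2.INTER_CUBIC))
E
```

```text
time_s: 8.63
position: [0.5043, 0.305, 0.1648]
ee_rot: [[1.0, 0.019, -0.004], [0.019, -1.0, -0.0], [-0.004, -0.0, -1.0]]
contact_force: [1.6, 0.9, -3.2]
gripper_width: 0.0317
[-4.0, 30.4, -2.5, 0.0, 0.0, 0.8]
[-3.6, 30.5, -2.5, 0.0, 0.0, 0.8]
[-3.2, 30.5, -2.5, 0.0, 0.0, 0.8]
[-2.7, 30.6, -2.5, 0.0, 0.0, 0.8]
[-2.3, 30.6, -2.5, 0.0, 0.0, 0.8]
[-1.9, 30.6, -2.5, 0.0, 0.0, 0.8]
[-1.4, 30.7, -2.5, 0.0, 0.0, 0.8]
[-1.0, 30.7, -2.5, 0.0, 0.0, 0.8]
[-0.6, 30.7, -2.5, 0.0, 0.0, 0.8]
[-0.1, 30.7, -2.5, 0.0, 0.0, 0.8]
```

View pics/s11.png

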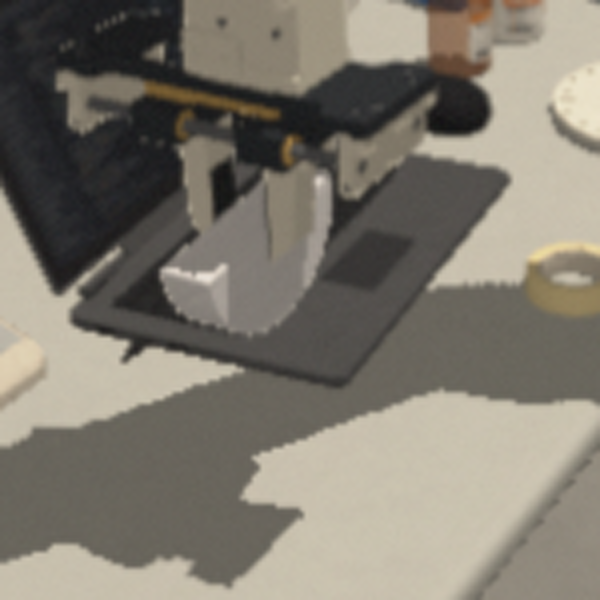

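The block is lifted clear and still level in the jaws. Carrying it across.

```bash
python3 -m creep '[[-3,20,-2,0,0,0.5,1],[-3,28,-2,0,0,0.5,1],[-3,30,-2,0,0,1,1],[-3,30,-2,0,0,1,1],[-2,30,-2,0,0,1,1],[-2,30,-2,0,0,1,1],[-2,30,0,0,0,1,1],[-1,30,0,0,0,1,1],[-1,30,0,0,0,1,1],[0,30,0,0,0,1,1]]'
python3 -c "
from h import *
plan([.47,-.24,.20],Rt(-15.5,0),9)"
```

```text
time_s: 9.52
position: [0.4589, 0.012, 0.1661]
ee_rot: [[0.991, -0.13, -0.02], [-0.13, -0.992, 0.003], [-0.02, -0.0, -1.0]]
contact_force: [1.2, 0.1, -3.3]
gripper_width: 0.032
[4.8, 27.6, -3.9, 0.0, 0.1, 0.9]
[5.2, 27.5, -3.9, 0.0, 0.1, 0.9]
[5.7, 27.4, -3.9, 0.0, 0.1, 0.9]
[6.1, 27.3, -3.9, 0.0, 0.1, 0.9]
[6.5, 27.2, -3.8, 0.0, 0.1, 0.9]
[7.0, 27.1, -3.8, 0.0, 0.1, 0.9]
[7.4, 27.0, -3.8, 0.0, 0.1, 0.9]
[7.8, 26.9, -3.8, 0.0, 0.1, 0.9]
[8.2, 26.8, -3.8, 0.0, 0.1, 0.9]
```

```bash
python3 -m creep '[[5,27,-4,0,0.1,0.9,1],[5,27,-4,0,0.1,0.9,1],[6,27,-4,0,0.1,0.9,1],[6,27,-4,0,0.1,0.9,1],[6,27,-4,0,0.1,0.9,1],[7,27,-4,0,0.1,0.9,1],[7,27,-4,0,0.1,0.9,1],[8,27,-4,0,0.1,0.9,1],[8,20,-4,0,0.1,0.9,1],[0,0,0,0,0,0,1]]'
python3 -c "
from h import *
T=[.5065+.0289*.963,-.2895-.0289*.268,.15]; print(T)
delta(T,Rt(-15.5,45)); plan(T,Rt(-15.5,45),8)"
```

```text
time_s: 10.35
position: [0.4539, -0.2513, 0.1907]
ee_rot: [[0.958, -0.285, -0.026], [-0.285, -0.958, 0.001], [-0.025, 0.007, -1.0]]
contact_force: [1.2, -0.1, -3.3]
gripper_width: 0.0318
[0.5343306999999999, -0.2972452, 0.15]
t 10.35 pos [ 0.4539 -0.2513  0.1907] w 0.0318 F [ 1.2 -0.1 -3.3]
joints [ 62.  22. -45. 108.  19.  59.  -7.]
delta mm [91.2 20.8 38.6] rot deg [ 0.79 46.45 -0.88] |rows| 2.427354304242376 6.4888819933496675
[11.4, 2.6, 4.8, 0.1, 5.8, -0.1]
[10.9, 2.6, 5.9, 0.1, 5.8, -0.1]
[10.2, 2.7, 7.0, 0.1, 5.8, -0.1]
[9.4, 2.7, 8.0, 0.1, 5.8, -0.1]
[8.6, 2.7, 8.9, 0.1, 5.8, -0.1]
[7.6, 2.8, 9.7, 0.1, 5.8, -0.1]
[6.6, 2.8, 10.4, 0.1, 5.8, -0.1]
[5.5, 2.8, 11.0, 0.1, 5.8, -0.1]
```

```bash
python3 -m creep '[[11,2.5,2,0.1,5.8,-0.1,1],[11,2.5,3,0.1,5.8,-0.1,1],[10,2.5,4,0.1,5.8,-0.1,1],[10,2.5,5,0.1,5.8,-0.1,1],[10,3,5,0.1,5.8,-0.1,1],[9,3,6,0.1,5.8,-0.1,1],[8,3,7,0.1,5.8,-0.1,1],[7,3,7,0.1,5.8,-0.1,1],[0,0,0,0,0,0,1]]'
python3 - <<'E'
from h import *
T=[.5065+.0289*.963,-.2895-.0289*.268,.10]
delta(T,Rt(-15.5,45))
for n in("scene","wrist","top"): cv2.imwrite(f"pics/{n}12.png",env.camera(n)["frame"])
E
```

```text
time_s: 11.1
position: [0.4949, -0.2939, 0.1612]
ee_rot: [[0.822, -0.294, 0.487], [-0.239, -0.955, -0.173], [0.516, 0.026, -0.856]]
contact_force: [0.2, 0.7, -3.7]
gripper_width: 0.0316
t 11.1 pos [ 0.4949 -0.2939  0.1612] w 0.0316 F [ 0.2  0.7 -3.7]
joints [ 83.  19. -57. 129.  48.  13. -29.]
delta mm [  1.6 -10.   72.2] rot deg [ 2.15 13.92 -0.36] |rows| 1.7488996641080525 1.9681816973766697
```

View pics/scene12.png

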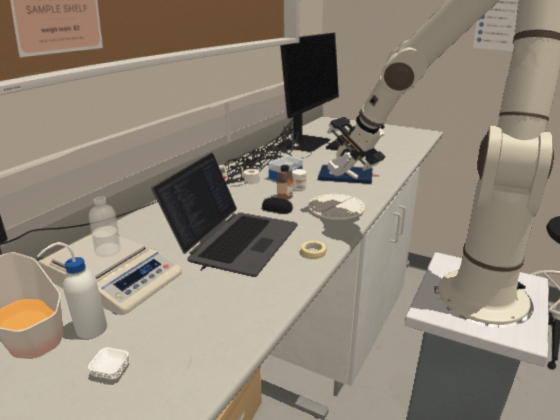

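View pics/wrist12.png

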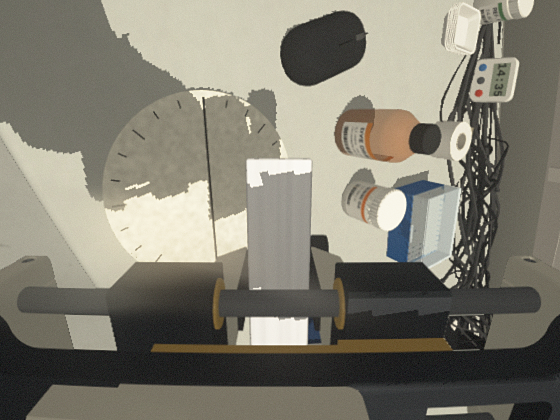

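View pics/top12.png

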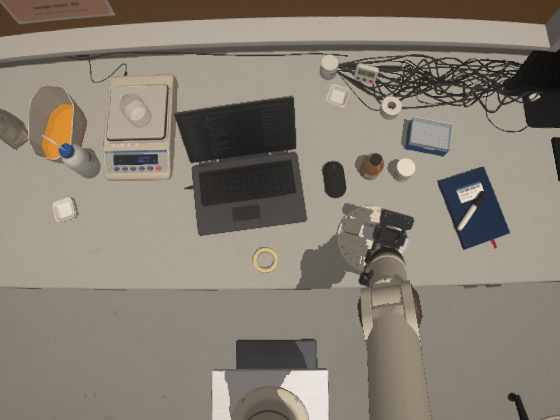

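The block is held over the table and leans towards the plain side. The wrist view shows the straight face at cols 247–311 and the black line at col ~207. Joint 6 is near its limit (13°), so about 31–33° is the most the tool will tilt, which is still past the block's 25° balance angle. I'll set the curve edge down at that lean, then lay the block down on the opened lower finger.

```bash
python3 -c "
from h import *
T=[.5457,-.3004,.10]
delta(T,Rt(-15.5,34)); plan(T,Rt(-15.5,34),4)"
```

```text
t 11.25 pos [ 0.4967 -0.2935  0.1628] w 0.032 F [-0.2  0.1 -3.4]
joints [ 83.  19. -57. 129.  47.  13. -28.]
delta mm [ 9.4 -9.4 78.9] rot deg [ 2.04  2.84 -0.62] |rows| 1.9178225998804848 0.4959705958805616
[2.3, -2.3, 19.7, 0.5, 0.7, -0.2]
[2.1, -2.2, 19.8, 0.5, 0.7, -0.2]
[1.9, -2.0, 19.8, 0.5, 0.7, -0.2]
[1.6, -1.8, 19.8, 0.5, 0.7, -0.2]
```

```bash
python3 -m creep '[[2,-2,15,0.5,0.7,-0.2,1],[2,-2,15,0.5,0.7,-0.2,1],[2,-2,15,0.5,0.7,-0.2,1],[2,-2,15,0.5,0.7,-0.2,1],[0,0,0,0,0,0,1]]'
python3 - <<'E'
from h import *
delta([.5457,-.3004,.05],Rt(-15.5,36))
s=env.camera("scene")
cv2.imwrite("pics/s13.png",cv2.resize(s["frame"][100:240,270:410],None,fx=4,fy=4,interpolation=cv2.INTER_CUBIC))
cv2.imwrite("pics/w13.png",env.camera("wrist")["frame"])
E
```

```text
time_s: 11.67
position: [0.5331, -0.2981, 0.1226]
ee_rot: [[0.803, -0.271, 0.532], [-0.222, -0.963, -0.155], [0.554, 0.007, -0.833]]
contact_force: [-0.1, 0.0, -3.2]
gripper_width: 0.0318
t 11.67 pos [ 0.5331 -0.2981  0.1226] w 0.0318 F [-0.1  0.  -3.2]
joints [ 76.  28. -51. 128.  86.  11. -64.]
delta mm [-29.6  -1.7  67.5] rot deg [0.42 2.38 0.05] |rows| 1.7677977787945034 0.3374483407382709
```

View pics/s13.png

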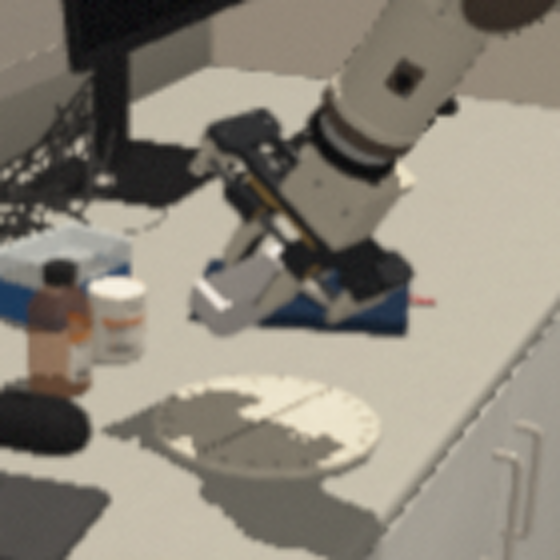

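View pics/w13.png

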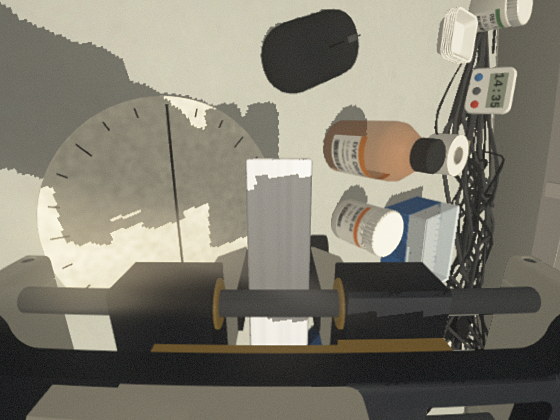

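Joint 5 is swinging round past its alignment, so more tilt may be available. I'll try a few degrees while still high.

```bash
python3 -m creep '[[0,0,0,0,3,0,1],[0,0,0,0,3,0,1],[0,0,0,0,3,0,1],[0,0,0,0,3,0,1]]'
python3 - <<'E'
from h import *
delta([.5457,-.3004,.05],Rt(-15.5,45))
E
```

```text
time_s: 12.1
position: [0.5311, -0.3007, 0.1252]
ee_rot: [[0.723, -0.276, 0.634], [-0.193, -0.961, -0.197], [0.663, 0.02, -0.748]]
contact_force: [-1.2, 0.1, -7.2]
gripper_width: 0.0316
t 12.1 pos [ 0.5311 -0.3007  0.1252] w 0.0316 F [-1.2  0.1 -7.2]
joints [ 89.  38. -66. 133. 126.  23. -95.]
delta mm [-39.4  -5.8  65.4] rot deg [1.18 3.44 0.43] |rows| 1.8361811471050744 0.5112962027598128
```

The tilt is now 41.5° with margin. I'll lower towards the table at about 44°.

```bash
python3 -c "
from h import *
plan([.534,-.297,.085],Rt(-15.5,44),4)"
python3 -m creep '[[-5.5,-1,9,0.3,0.7,0,1],[-5.5,-1,9,0.3,0.7,0,1],[-5.5,-1,9,0.3,0.7,0,1],[0,0,0,0,0,0,1]]'
python3 - <<'E'
from h import *
delta([.534,-.297,.0457],Rt(-15.5,44))
s=env.camera("scene")
cv2.imwrite("pics/s14.png",cv2.resize(s["frame"][110:230,280:400],None,fx=5,fy=5,interpolation=cv2.INTER_CUBIC))
cv2.imwrite("pics/t14.png",cv2.resize(env.camera("top")["frame"][190:290,320:440],None,fx=5,fy=5,interpolation=cv2.INTER_CUBIC))
cv2.imwrite("pics/w14.png",env.camera("wrist")["frame"])
E
```

```text
[-6.3, -1.3, 7.8, 0.3, 0.6, 0.1]
[-6.4, -1.2, 7.7, 0.3, 0.6, 0.1]
[-6.5, -1.2, 7.7, 0.3, 0.6, 0.1]
[-6.6, -1.1, 7.6, 0.3, 0.6, 0.1]
time_s: 12.43
position: [0.531, -0.3036, 0.0915]
ee_rot: [[0.704, -0.276, 0.655], [-0.194, -0.961, -0.196], [0.683, 0.01, -0.73]]
contact_force: [-0.7, 0.1, -4.6]
gripper_width: 0.0321
t 12.43 pos [ 0.531  -0.3036  0.0915] w 0.0321 F [-0.7  0.1 -4.6]
joints [ 90.  47. -66. 134. 135.  30. -98.]
delta mm [-30.5  -7.7  34.1] rot deg [0.78 0.9  0.05] |rows| 1.1129759665123573 0.16636770328135736
```

View pics/s14.png

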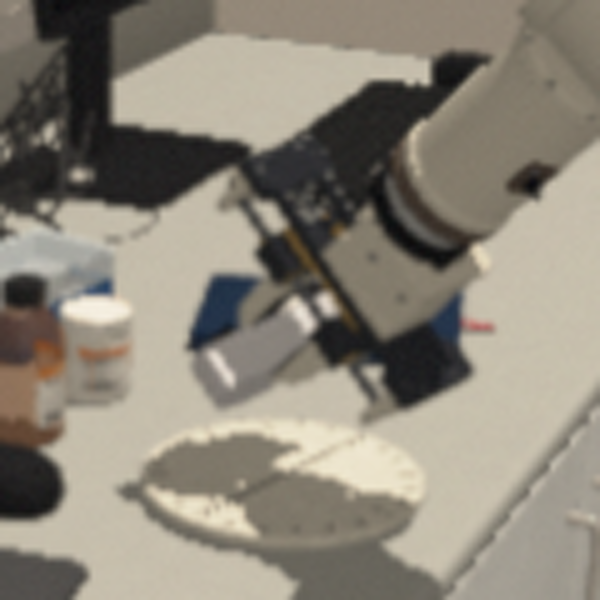

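View pics/w14.png

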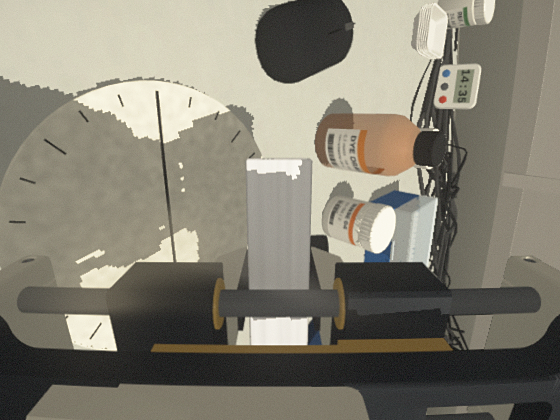

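View pics/t14.png

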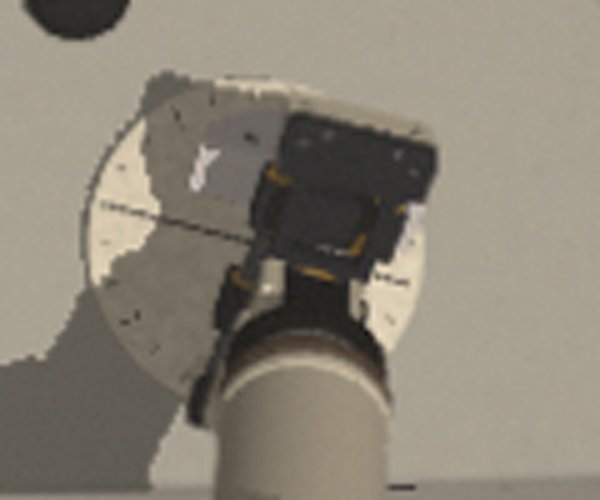

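The top crop shows the straight face's left end at about (203,168) and its right end at about (410,225), nearly parallel to the black line. I'll refine this.

Run:
```python
from h import *
t=env.camera("top"); f=t["frame"]
cv2.imwrite("pics/t15.png",cv2.resize(f[205:250,350:412],None,fx=12,fy=12,interpolation=cv2.INTER_NEAREST))
for z in(.09,.115):
  a=onplane(t,(360.6,223.6),z);b=onplane(t,(402,235),z);print(z,a,b,(a+b)/2,np.linalg.norm(a-b))
```

```text
0.09 [ 0.53672322 -0.24977234  0.09      ] [ 0.5042988  -0.35909687  0.09      ] [ 0.52051101 -0.3044346   0.09      ] 0.11403156138865411
0.115 [ 0.53253232 -0.24566215  0.115     ] [ 0.5007719  -0.35274788  0.115     ] [ 0.51665211 -0.29920502  0.115     ] 0.11169636670664418
```

View pics/t15.png

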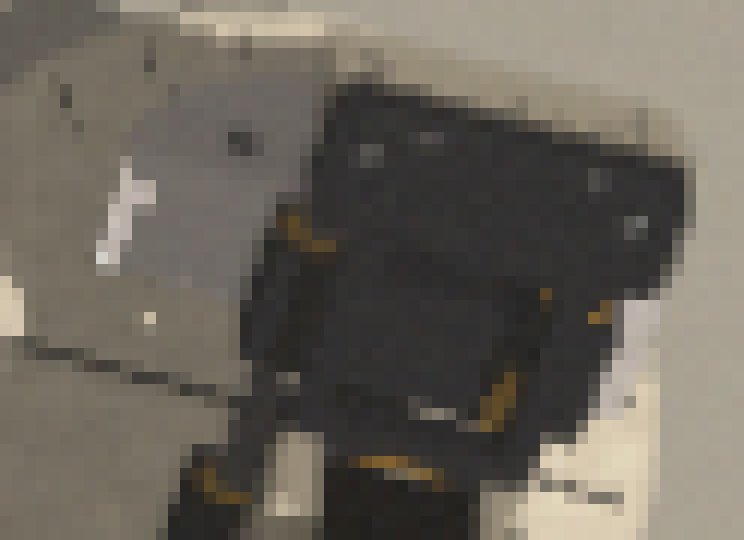

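Run:
```python
from h import *
t=env.camera("top")
for z in (.105,.115,.125):
  a=onplane(t,(358.9,222.4),z);b=onplane(t,(403.2,234.5),z);d=a-b;m=(a+b)/2;print(z,m,np.linalg.norm(d),"yaw",np.degrees(np.arctan2(-d[0],d[1])))
  C=np.array([.5065,-.2895]); n=np.array([.963,-.268]); l=np.array([.268,.963]); print("n,l offs",(m[:2]-C)@n*1000,(m[:2]-C)@l*1000)
print(env.get_obs()["position"])
```

```text
0.105 [ 0.5204529  -0.30076702  0.105     ] 0.12049269696924698 yaw -16.399429294293032
n,l offs 16.456208078447325 -7.110760183637126
0.115 [ 0.51889062 -0.29867958  0.115     ] 0.11949341509218707 yaw -16.39942929429299
n,l offs 14.392296838625592 -5.519246579068155
0.125 [ 0.51732834 -0.29659214  0.125     ] 0.1184941332151271 yaw -16.399429294293007
n,l offs 12.328385598803964 -3.927732974499154
[ 0.53372997 -0.3038136   0.09551551]
```

The straight face's centre is 14 mm beyond the line and −5.5 mm along it, at z of about 0.115. The offset is therefore about 22 mm along the tool axis: the real grasp point lies behind the reported TCP. To touch down correctly I need about +15.5 mm outward, +5.5 mm along the line and −46 mm down.

```bash
python3 -m creep '[[-4,-1.5,9,0,0.3,0,1],[-4,-1.5,9,0,0.3,0,1],[-4,-1.5,9,0,0.3,0,1],[-3,-1,7,0,0,0,1],[0,0,0,0,0,0,1]]'
python3 - <<'E'
from h import *
o=env.get_obs(); M=o["ee_rot"]; F=o["position"]-.0225*M[:,2]; C=np.array([.5065,-.2895,.014]); print("F est rel: n,l,z",((F-C)[:2]@[.963,-.268]).round(4),((F-C)[:2]@[.268,.963]).round(4),F[2].round(4), "tilt",np.degrees(np.arccos(-M[2,2])),"F",o["contact_force"],o["gripper_width"],o["joints"].round())
s=env.camera("scene");t=env.camera("top")
cv2.imwrite("pics/s16.png",cv2.resize(s["frame"][130:230,290:390],None,fx=6,fy=6,interpolation=cv2.INTER_CUBIC))
cv2.imwrite("pics/t16.png",cv2.resize(t["frame"][205:255,350:412],None,fx=12,fy=12,interpolation=cv2.INTER_NEAREST))
E
```

```text
time_s: 13.1
position: [0.5494, -0.3067, 0.0647]
ee_rot: [[0.692, -0.272, 0.669], [-0.175, -0.962, -0.211], [0.701, 0.029, -0.713]]
contact_force: [-0.1, 0.2, -2.9]
gripper_width: 0.0319
F est rel: n,l,z 0.0301 -0.0045 0.0808 tilt 44.53817971406255 F [-0.08960741  0.22537592 -2.87178636] 0.031888212588036945 [ 87.  54. -64. 133. 141.  35. -99.]
```

View pics/s16.png

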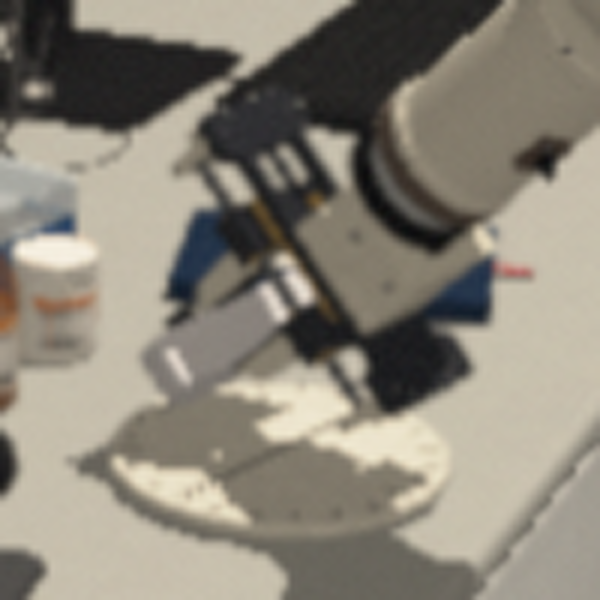

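View pics/t16.png

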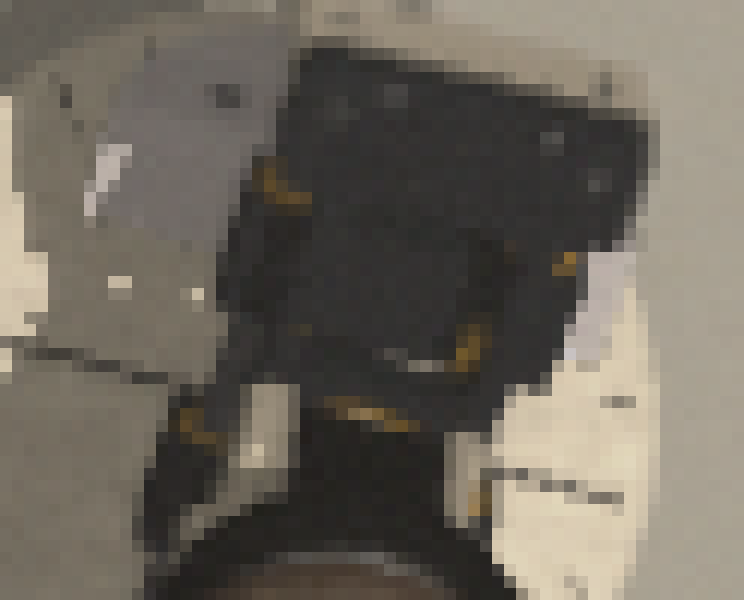

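Run:
```python
from h import *
t=env.camera("top"); C=np.array([.5065,-.2895]); n=np.array([.963,-.268]); l=np.array([.268,.963])
for z in (.07,.085,.095):
  a=onplane(t,(358.3,219.5),z);b=onplane(t,(400.1,229.8),z);d=a-b;m=(a+b)/2
  print(z,m,np.linalg.norm(d),"yaw",np.degrees(np.arctan2(-d[0],d[1])),"n,l",(m[:2]-C)@n*1000,(m[:2]-C)@l*1000)
s=env.camera("scene")
# predicted scene/top positions of block corners given F est
print(env.get_obs()["position"])
```

```text
0.07 [ 0.53636806 -0.30355902  0.07      ] 0.11640963799257555 yaw -14.940684593244407 n,l 32.53076053435683 -5.534194414417363
0.085 [ 0.53389834 -0.30048243  0.085     ] 0.11500235672754854 yaw -14.940684593244436 n,l 29.327895198742056 -3.2333227552892283
0.095 [ 0.53225186 -0.29843137  0.095     ] 0.11406416921753057 yaw -14.940684593244393 n,l 27.19265164166551 -1.6994083158704822
[ 0.54934758 -0.30665559  0.06595664]
```

```bash
python3 -m creep '[[-3,-2,3,0,0,0,1],[-3,-1.5,3,0,0,0,1],[0,0,0,0,0,0,1]]'
python3 -m creep '[[-1.5,0,1.5,0,0,0,1],[-1.5,0,1.5,0,0,0,1]]'
```

```text
time_s: 13.55
position: [0.5502, -0.3044, 0.0583]
ee_rot: [[0.69, -0.272, 0.67], [-0.172, -0.962, -0.214], [0.703, 0.033, -0.711]]
contact_force: [0.7, 0.0, -4.2]
gripper_width: 0.0318
time_s: 13.72
position: [0.5502, -0.3044, 0.0539]
ee_rot: [[0.69, -0.272, 0.67], [-0.171, -0.962, -0.214], [0.703, 0.033, -0.711]]
contact_force: [-0.4, -0.5, -3.7]
gripper_width: 0.0318
```

Run:
```python
from h import *
delta([.534,-.297,.0457],Rt(-15.5,45))
s=env.camera("scene")
cv2.imwrite("pics/s17.png",cv2.resize(s["frame"][150:220,300:370],None,fx=8,fy=8,interpolation=cv2.INTER_CUBIC))
```

```text
t 13.72 pos [ 0.5502 -0.3044  0.0539] w 0.0318 F [-0.4 -0.5 -3.7]
joints [ 86.  56. -64. 133. 143.  37. -99.]
delta mm [-18.2  -3.   -6.6] rot deg [1.54 0.32 1.11] |rows| 0.47023321888449576 0.26933417406353394
```

View pics/s17.png

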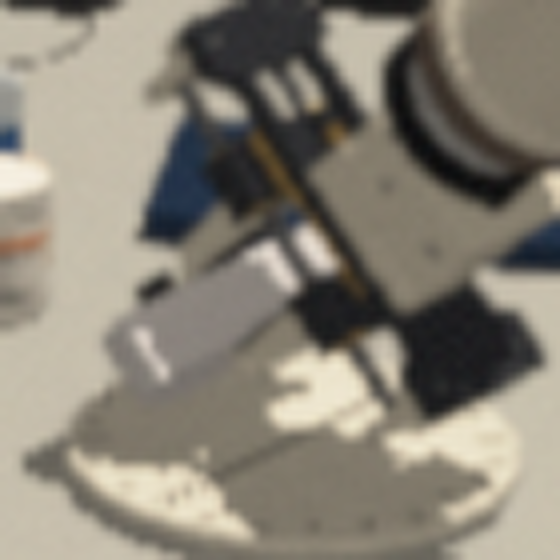

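```bash
python3 -m creep '[[-1.5,0,1.5,1.5,0,1,1],[-1,0,1,0,0,0,1]]'; python3 -m creep '[[-1.5,0,1.5,0,0,0,1],[0,0,0,0,0,0,1]]';  python3 -m creep '[[-1.5,0,1.5,0,0,0,1],[0,0,0,0,0,0,1]]'
```

```text
time_s: 13.93
position: [0.5517, -0.3037, 0.0518]
ee_rot: [[0.684, -0.263, 0.68], [-0.185, -0.965, -0.187], [0.706, 0.002, -0.709]]
contact_force: [-4.7, 0.2, 7.4]
gripper_width: 0.0318
time_s: 14.1
position: [0.553, -0.3041, 0.0523]
ee_rot: [[0.681, -0.262, 0.684], [-0.182, -0.965, -0.189], [0.709, 0.004, -0.705]]
contact_force: [0.5, -0.0, -3.9]
gripper_width: 0.0318
time_s: 14.27
position: [0.5539, -0.3043, 0.0521]
ee_rot: [[0.679, -0.261, 0.686], [-0.179, -0.965, -0.19], [0.712, 0.007, -0.702]]
contact_force: [-0.2, 0.1, -1.7]
gripper_width: 0.0317
```

```bash
python3 -m creep '[[-2,0,2,0,0,0,1],[0,0,0,0,0,0,1]]'; python3 -m creep '[[0,0,0,0,0,0,1]]';python3 - <<'E'
from h import *
delta([.534,-.297,.0457],Rt(-15.5,45))
o=env.get_obs(); M=o["ee_rot"]; F=o["position"]-.0225*M[:,2]; C=np.array([.5065,-.2895,.014]); print("F est rel: n,l,z",((F-C)[:2]@[.963,-.268]).round(4),((F-C)[:2]@[.268,.963]).round(4),F[2].round(4))
s=env.camera("scene");t=env.camera("top")
cv2.imwrite("pics/s18.png",cv2.resize(s["frame"][150:220,300:370],None,fx=8,fy=8,interpolation=cv2.INTER_CUBIC))
cv2.imwrite("pics/t18.png",cv2.resize(t["frame"][205:255,350:412],None,fx=12,fy=12,interpolation=cv2.INTER_NEAREST))
E
```

```text
time_s: 14.43
position: [0.5551, -0.3043, 0.052]
ee_rot: [[0.677, -0.259, 0.689], [-0.174, -0.966, -0.192], [0.716, 0.01, -0.699]]
contact_force: [-0.7, 0.8, -3.5]
gripper_width: 0.0319
time_s: 14.52
position: [0.5552, -0.3044, 0.0522]
ee_rot: [[0.676, -0.259, 0.69], [-0.174, -0.966, -0.192], [0.716, 0.01, -0.698]]
contact_force: [-0.1, 0.6, -1.7]
gripper_width: 0.0319
t 14.52 pos [ 0.5552 -0.3044  0.0522] w 0.0319 F [-0.1  0.6 -1.7]
joints [ 88.  58. -64. 133. 145.  36. -99.]
delta mm [-20.3  -1.7 -11.5] rot deg [ 0.07 -0.72  0.75] |rows| 0.5612034051849959 0.1446695537031881
F est rel: n,l,z 0.0348 -0.0013 0.0679
```

View pics/s18.png

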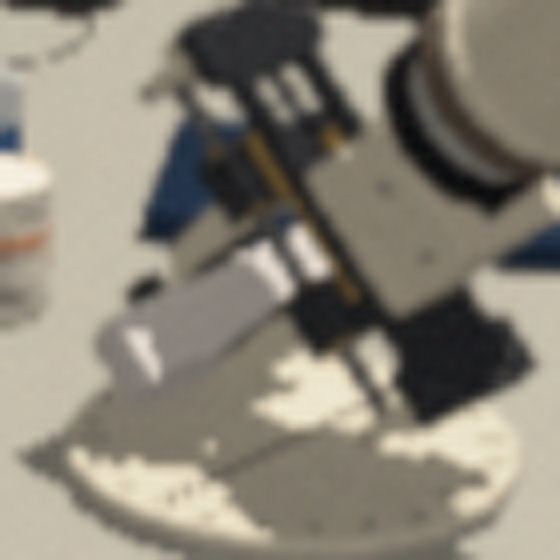

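View pics/t18.png

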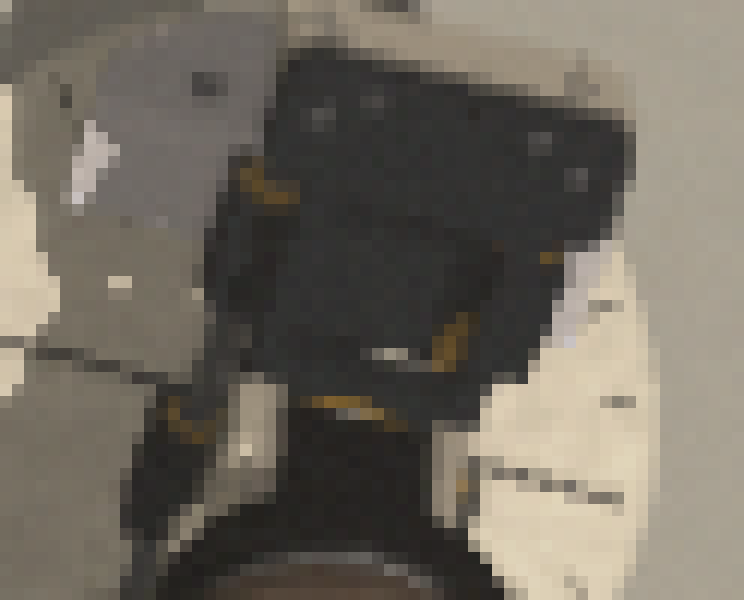

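```bash
python3 -m creep '[[-4.5,-1,0,0,0,0,1]]'; python3 -m creep '[[-2,0,1,0,0,0,1]]';python3 -m creep '[[0,0,0,0,0,0,1]]'
```

```text
time_s: 14.7
position: [0.5549, -0.3041, 0.0513]
ee_rot: [[0.673, -0.259, 0.693], [-0.17, -0.966, -0.195], [0.72, 0.013, -0.694]]
contact_force: [1.5, -0.7, 16.2]
gripper_width: 0.0318
time_s: 14.78
position: [0.5556, -0.3042, 0.0513]
ee_rot: [[0.671, -0.257, 0.696], [-0.167, -0.966, -0.197], [0.723, 0.016, -0.691]]
contact_force: [-12.6, 2.4, 17.5]
gripper_width: 0.0316
time_s: 14.87
position: [0.5559, -0.3043, 0.0518]
ee_rot: [[0.67, -0.257, 0.696], [-0.166, -0.966, -0.197], [0.724, 0.017, -0.69]]
contact_force: [-1.3, 1.0, -1.8]
gripper_width: 0.0318
```

Contact is confirmed: pressing gave +17 N, about 20 N above the hanging weight. Now I'll open while moving the tool towards the knob side, so that the block stays leaning on the lower finger.

```bash
python3 -m creep '[[0,0,0,0,0,0,0.55],[1.5,0,0,0,0,0,0.5],[2.5,0,0,0,0,0,0.4],[2.5,0,0,0,0,0,0.3],[2.5,0,0,0,0,0,0.2]]'
python3 - <<'E'
from h import *
delta([.5559,-.3043,.0518],Rt(-15.5,45))
s=env.camera("scene");t=env.camera("top")
cv2.imwrite("pics/s19.png",cv2.resize(s["frame"][150:220,300:370],None,fx=8,fy=8,interpolation=cv2.INTER_CUBIC))
cv2.imwrite("pics/w19.png",env.camera("wrist")["frame"])
E
```

```text
time_s: 15.28
position: [0.5614, -0.3056, 0.0569]
ee_rot: [[0.671, -0.258, 0.695], [-0.168, -0.966, -0.196], [0.722, 0.015, -0.692]]
contact_force: [-1.6, 0.5, 0.4]
gripper_width: 0.0607
t 15.28 pos [ 0.5614 -0.3056  0.0569] w 0.0607 F [-1.6  0.5  0.4]
joints [ 87.  58. -64. 132. 145.  36. -99.]
delta mm [-7.6  0.  -0.6] rot deg [ 0.21 -1.22  0.97] |rows| 0.1830225690647738 0.2195379225179966
```

View pics/s19.png

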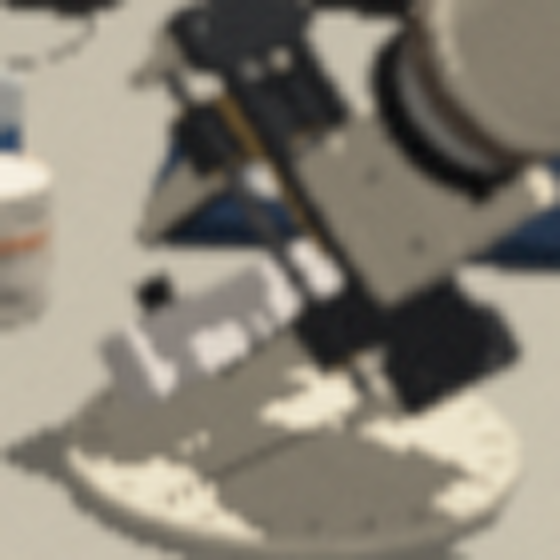

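View pics/w19.png

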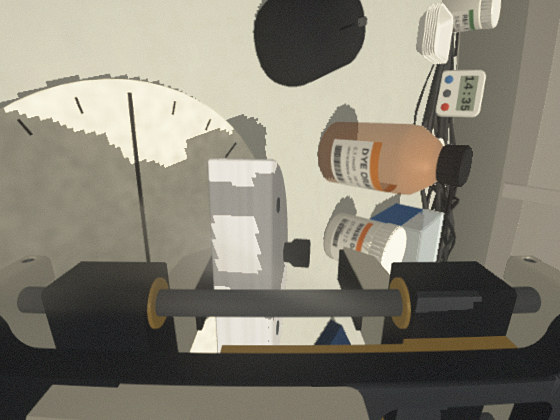

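The block now leans on the lower finger with the upper finger clear; the knob is at (297,253) in the wrist view. Next I'll open fully while backing off, to lower the straight edge.

```bash
python3 -m creep '[[0,0,-2,0,0,0,0.1],[0,0,-2,0,0,0,0],[0,0,-2,0,0,0,0],[-1,0,-2,0,0,0,0],[-1,0,-2,0,0,0,0]]'
python3 - <<'E'
from h import *
delta([.5559,-.3043,.0518],Rt(-15.5,45))
s=env.camera("scene");t=env.camera("top")
cv2.imwrite("pics/s20.png",cv2.resize(s["frame"][150:220,300:370],None,fx=8,fy=8,interpolation=cv2.INTER_CUBIC))
cv2.imwrite("pics/w20.png",env.camera("wrist")["frame"])
E
```

```text
time_s: 15.85
position: [0.5528, -0.3033, 0.0628]
ee_rot: [[0.671, -0.258, 0.695], [-0.168, -0.966, -0.196], [0.722, 0.015, -0.692]]
contact_force: [0.7, 0.4, -1.8]
gripper_width: 0.0919
t 15.85 pos [ 0.5528 -0.3033  0.0628] w 0.0919 F [ 0.7  0.4 -1.8]
joints [ 88.  57. -65. 133. 145.  36. -99.]
delta mm [-5.7 -0.  10. ] rot deg [ 0.22 -1.23  1.  ] |rows| 0.276165745576179 0.22385380876228905
```

View pics/s20.png

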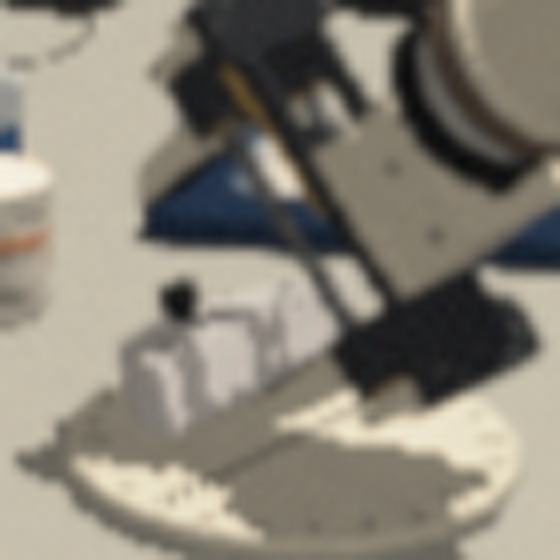

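View pics/w20.png

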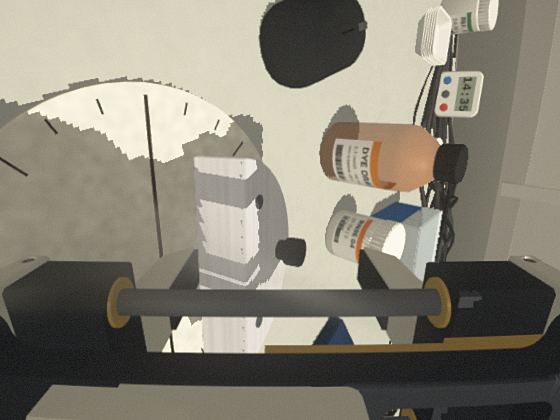

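The block has come down further (lean now about 20–25° from flat). I'll keep backing the finger out.

```bash
python3 -m creep '[[-3,0,-2.5,0,0,0,0],[-3,0,-2.5,0,0,0,0],[-3,0,-2.5,0,0,0,0],[-3,0,-2.5,0,0,0,0]]'
python3 - <<'E'
from h import *
delta([.5559,-.3043,.0518],Rt(-15.5,45))
s=env.camera("scene");t=env.camera("top")
cv2.imwrite("pics/s21.png",cv2.resize(s["frame"][150:220,300:370],None,fx=8,fy=8,interpolation=cv2.INTER_CUBIC))
cv2.imwrite("pics/w21.png",env.camera("wrist")["frame"])
E
```

```text
time_s: 16.33
position: [0.5379, -0.2997, 0.062]
ee_rot: [[0.67, -0.258, 0.696], [-0.166, -0.966, -0.198], [0.724, 0.016, -0.69]]
contact_force: [-0.3, 0.5, -0.7]
gripper_width: 0.0918
t 16.33 pos [ 0.5379 -0.2997  0.062 ] w 0.0918 F [-0.3  0.5 -0.7]
joints [  90.   57.  -65.  135.  147.   37. -100.]
delta mm [ 5.4 -0.3 20.5] rot deg [ 0.26 -1.38  1.06] |rows| 0.5081749185259457 0.24538867351498253
```

View pics/s21.png

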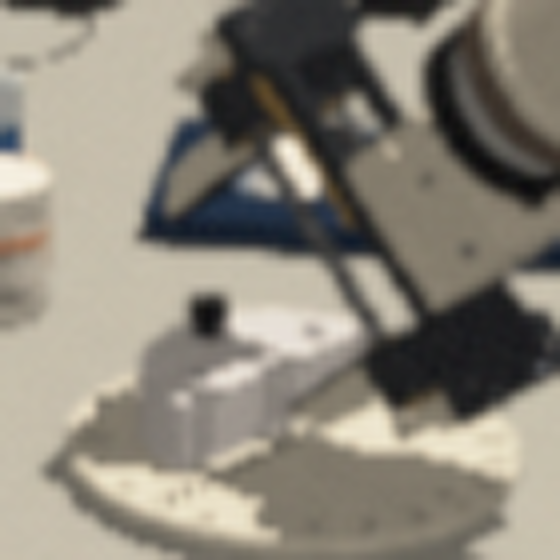

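View pics/w21.png

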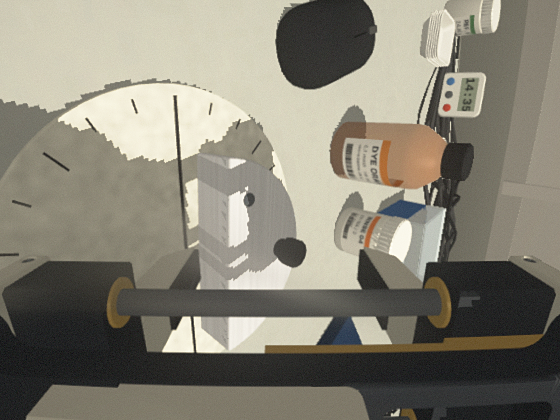

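The block is nearly or fully flat with the knob up. I'll draw the finger out backwards, then up.

```bash
python3 -m creep '[[-3,0,-3,0,0,0,0],[-3,0,-3,0,0,0,0],[-3,0,-3,0,0,0,0],[-3,0,-3,0,0,0,0],[-2,0,-6,0,0,0,0],[0,0,-15,0,-1,0,0],[0,0,-20,0,-2,0,0],[0,0,-25,0,-3,0,0],[0,0,-25,0,-5,0,0],[0,0,-15,0,-6,0,0]]'
python3 - <<'E'
from h import *
delta([.5559,-.3043,.0518],Rt(-15.5,0))
s=env.camera("scene");t=env.camera("top")
cv2.imwrite("pics/s22.png",cv2.resize(s["frame"][150:220,300:370],None,fx=8,fy=8,interpolation=cv2.INTER_CUBIC))
cv2.imwrite("pics/t22.png",cv2.resize(t["frame"][190:290,320:440],None,fx=6,fy=6,interpolation=cv2.INTER_CUBIC))
E
```

```text
time_s: 17.32
position: [0.4532, -0.2802, 0.1072]
ee_rot: [[0.805, -0.255, 0.535], [-0.202, -0.967, -0.157], [0.557, 0.018, -0.83]]
contact_force: [-1.3, 0.1, -0.8]
gripper_width: 0.092
t 17.32 pos [ 0.4532 -0.2802  0.1072] w 0.092 F [-1.3  0.1 -0.8]
joints [ 95.  32. -68. 137. 106.  17. -76.]
delta mm [ 56.7  -3.9 104.7] rot deg [  0.78 -33.88   0.99] |rows| 2.8573838273824754 4.73478651121289
```

View pics/s22.png

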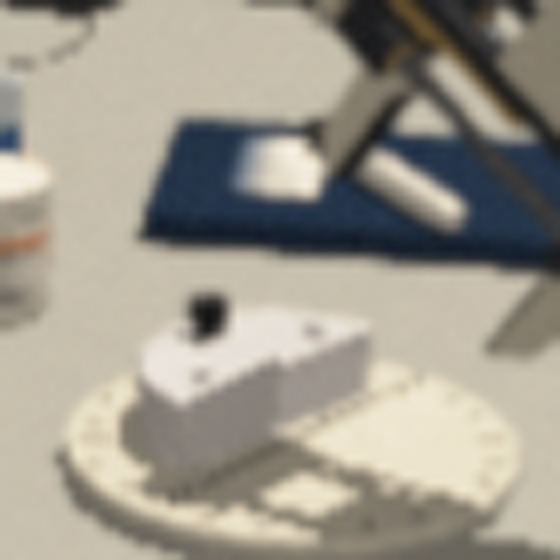

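View pics/t22.png

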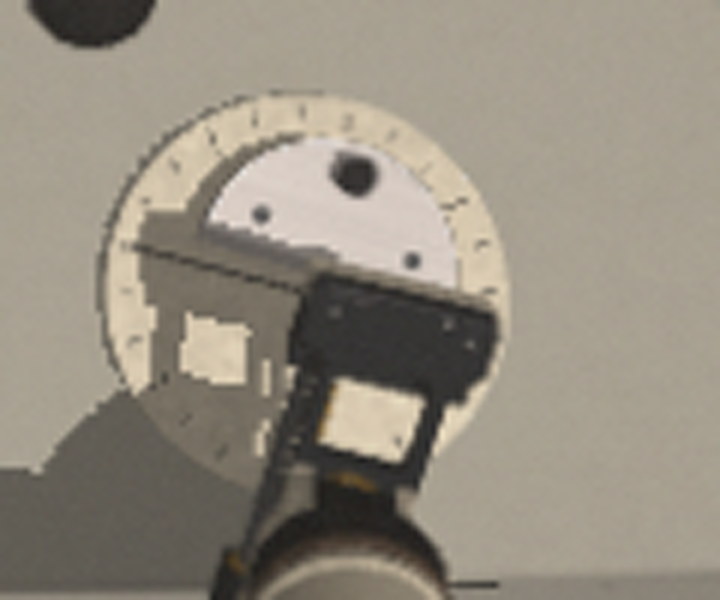

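The block lies flat with its knob up, and its straight face is parallel to the line but a few mm beyond it. I'll clear the view, turn the tool upright and measure.

```bash
python3 -c "
from h import *
plan([.44,-.20,.2],Rt(-15.5,0),8)"
```

```text
[3.1, -9.2, -12.2, 0.1, -4.2, 0.1]
[2.2, -9.2, -12.4, 0.1, -4.2, 0.1]
[1.2, -9.3, -12.5, 0.1, -4.2, 0.1]
[0.3, -9.3, -12.5, 0.1, -4.2, 0.1]
[-0.7, -9.3, -12.5, 0.1, -4.2, 0.1]
[-1.6, -9.3, -12.4, 0.1, -4.2, 0.1]
[-2.5, -9.4, -12.2, 0.1, -4.2, 0.1]
[-3.4, -9.4, -12.0, 0.1, -4.2, 0.1]
```

```bash
python3 -m creep '[[3,-9,-13,0.1,-4.2,0.1,0],[2,-9,-13,0.1,-4.2,0.1,0],[1,-9,-13,0.1,-4.2,0.1,0],[0,-9,-13,0.1,-4.2,0.1,0],[0,-9,-13,0.1,-4.2,0.1,0],[-1,-9,-13,0.1,-4.2,0.1,0],[-2,-9,-13,0.1,-4.2,0.1,0],[-3,-9,-12,0.1,-4.2,0.1,0]]'
python3 - <<'E'
from h import *
delta([.44,-.20,.2],Rt(-15.5,0))
t=env.camera("top");s=env.camera("scene")
cv2.imwrite("pics/t23.png",cv2.resize(t["frame"][195:285,325:420],None,fx=8,fy=8,interpolation=cv2.INTER_NEAREST)[:600])
cv2.imwrite("pics/s23.png",cv2.resize(s["frame"][165:225,300:375],None,fx=10,fy=10,interpolation=cv2.INTER_CUBIC))
E
```

```text
time_s: 18.08
position: [0.4185, -0.2275, 0.1631]
ee_rot: [[0.957, -0.272, 0.101], [-0.266, -0.962, -0.064], [0.115, 0.034, -0.993]]
contact_force: [0.3, -0.5, -1.0]
gripper_width: 0.092
t 18.08 pos [ 0.4185 -0.2275  0.1631] w 0.092 F [ 0.3 -0.5 -1. ]
joints [ 90.  32. -80. 121.  43.  54. -29.]
delta mm [ 17.5 -31.  -36.2] rot deg [ 1.96 -6.59 -0.17] |rows| 1.2174589322913547 0.9600749833121751
```

View pics/t23.png

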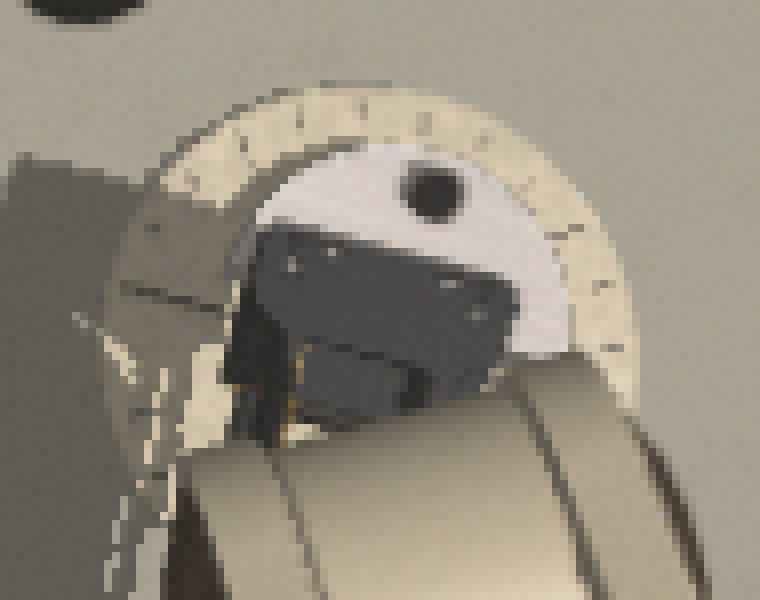

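View pics/s23.png

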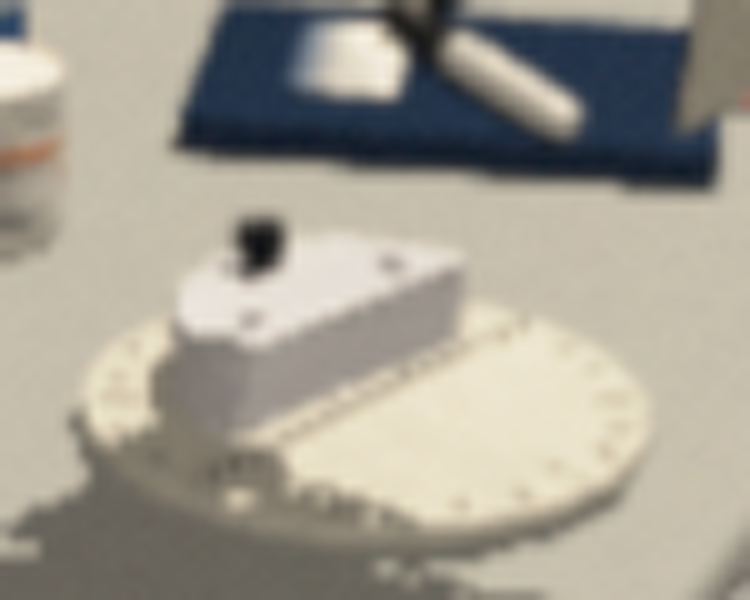

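The scene view shows the straight face a few mm beyond the line. I'll move the arm aside for a full top view.

```bash
python3 -m creep '[[5,-25,-6,0.3,-1.5,0,0],[5,-30,-6,0.3,-1.5,0,0],[5,-30,-6,0.3,-1.5,0,0],[5,-30,-6,0.3,-1.5,0,0],[5,-30,-6,0.3,-1.5,0,0],[0,-20,0,0,0,0,0]]'
python3 - <<'E'
from h import *
delta([.44,-.05,.2],Rt(-15.5,0))
t=env.camera("top");s=env.camera("scene")
cv2.imwrite("pics/t24.png",cv2.resize(t["frame"][200:275,330:415],None,fx=8,fy=8,interpolation=cv2.INTER_NEAREST)[:600])
cv2.imwrite("pics/w24.png",env.camera("wrist")["frame"])
E
```

```text
time_s: 18.68
position: [0.4866, -0.0877, 0.1798]
ee_rot: [[0.956, -0.293, -0.012], [-0.293, -0.956, -0.023], [-0.004, 0.026, -1.0]]
contact_force: [0.8, -0.0, 0.8]
gripper_width: 0.0914
t 18.68 pos [ 0.4866 -0.0877  0.1798] w 0.0914 F [ 0.8 -0.   0.8]
joints [ 63.  34. -74. 112.  38.  64. -44.]
delta mm [-55.7 -21.9 -20.5] rot deg [ 1.48  0.27 -1.52] |rows| 1.5165582384119207 0.29867398526198585
```

View pics/t24.png

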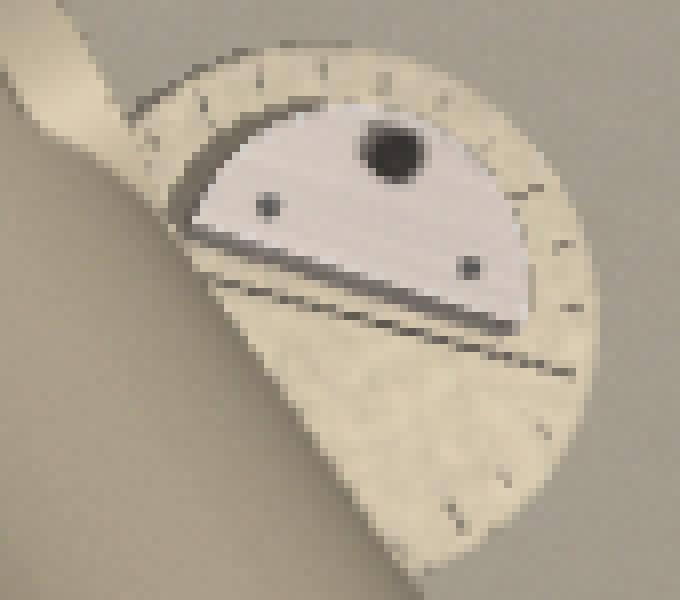

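The top view shows the straight face's upper edge from (190,225) to (525,320) in the crop, with the line a few mm nearer the robot and nearly parallel.

Run:
```python
from h import *
t=env.camera("top"); C=np.array([.5065,-.2895]); n=np.array([.963,-.268]); l=np.array([.268,.963])
def cv(q): return np.array(q)/8+[329.5,199.5]
for nm,q1,q2,z in(("top edge",(190,226),(525,322),.046),("bot edge",(190,239),(512,336),.014)):
  a=onplane(t,cv(q1),z);b=onplane(t,cv(q2),z);d=a-b;m=((a+b)/2)[:2];print(nm,m,np.linalg.norm(d),"yaw",np.degrees(np.arctan2(-d[0],d[1])),"n,l",(m-C)@n*1000,(m-C)@l*1000)
k=onplane(t,cv((394,150)),.060)[:2]; print("knob n,l",(k-C)@n*1000,(k-C)@l*1000)
f=t["frame"].astype(int); g=f.min(2); m=np.zeros(g.shape,np.uint8); m[205:250,345:400]=(f[205:250,345:400,0]>185)
nn,lb,st,_=cv2.connectedComponentsWithStats(m); kk=1+np.argmax(st[1:,4]); ys,xs=np.nonzero(lb==kk)
h=cv2.convexHull(np.c_[xs,ys].astype(np.int32))[:,0]; P=np.array([onplane(t,p,.046)[:2] for p in h],np.float32)*1000
ce,r=cv2.minEnclosingCircle(P); ce=np.array(ce)/1000; print("circle",ce,r,"n,l",(ce-C)@n*1000,(ce-C)@l*1000)
for q in[(212,281),(575,374)]: 
  p=onplane(t,cv(q),.014)[:2]; print("line pt n",(p-C)@n*1000)
```

```text
top edge [ 0.51532779 -0.2933139 ] 0.1194072822188313 yaw -17.129200083326957 n,l 9.523288398843219 -1.3069395169246236
bot edge [ 0.51523086 -0.29695059] 0.11801096010116992 yaw -17.915090688990293 n,l 10.404577988747612 -4.835045815313375
knob n,l 51.583953904391706 -1.9057305043325712
circle [ 0.51738721 -0.29427182] 58.561702728271484 n,l 11.763228149414084 -1.6774912414551093
line pt n 0.31163021713204636
line pt n 0.46831006301591743
```

The block sits 9.6 mm beyond the line, −1.7 mm along it and about 1.7° off. I'll grip it from above across the straight face and the curve (60 mm), which also squares it to the pads, and slide it into place.

```bash
python3 -c "
from h import *
plan([.5387,-.3002,.15],Rt(-15.5,0),7)"
```

```text
[16.4, 26.5, 4.7, 0.2, 0.1, -0.2]
[16.3, 26.5, 4.7, 0.2, 0.1, -0.2]
[16.2, 26.6, 4.6, 0.2, 0.1, -0.2]
[16.1, 26.7, 4.5, 0.2, 0.1, -0.2]
[16.0, 26.8, 4.4, 0.2, 0.1, -0.2]
[15.9, 26.8, 4.3, 0.2, 0.1, -0.2]
[15.8, 26.9, 4.2, 0.2, 0.1, -0.2]
```

```bash
python3 -m creep '[[16,26,4,0.2,0.1,-0.2,0],[16,26,4,0.2,0.1,-0.2,0],[16,26,4,0.2,0.1,-0.2,0],[16,26,4,0.2,0.1,-0.2,0],[16,26,4,0.2,0.1,-0.2,0],[16,26,4,0.2,0.1,-0.2,0],[12,20,4,0.2,0.1,-0.2,0],[0,0,0,0,0,0,0]]'
python3 - <<'E'
from h import *
delta([.5387,-.3002,.10],Rt(-15.5,0))
E
```

```text
time_s: 19.55
position: [0.5259, -0.3192, 0.1434]
ee_rot: [[0.959, -0.283, -0.001], [-0.283, -0.959, -0.028], [0.007, 0.027, -1.0]]
contact_force: [0.1, -0.6, 0.5]
gripper_width: 0.092
t 19.55 pos [ 0.5259 -0.3192  0.1434] w 0.092 F [ 0.1 -0.6  0.5]
joints [ 72.  46. -66.  98.  47.  68. -23.]
delta mm [  6.6 -23.   42.8] rot deg [ 1.55 -0.39 -0.92] |rows| 1.1768818124360134 0.2576185548294659
```

```bash
python3 -m creep '[[6,-20,10,1.5,-0.4,-0.9,0],[0,0,10,0,0,0,0],[0,0,8,0,0,0,0],[0,0,0,0,0,0,0],[0,0,0,0,0,0,0]]'
python3 - <<'E'
from h import *
w=env.camera("wrist"); delta([.5387,-.3002,.06],Rt(-15.5,0))
cv2.imwrite("pics/w25.png",w["frame"])
E
```

```text
time_s: 19.97
position: [0.5281, -0.3135, 0.1073]
ee_rot: [[0.959, -0.283, -0.007], [-0.283, -0.959, -0.008], [-0.004, 0.009, -1.0]]
contact_force: [-0.7, -0.9, 0.7]
gripper_width: 0.0918
t 20.02 pos [ 0.5279 -0.3135  0.1073] w 0.0919 F [-0.6  0.2 -1.5]
joints [ 71.  48. -64.  99.  48.  65. -25.]
delta mm [  6.8 -16.2  47.1] rot deg [ 0.53  0.27 -0.96] |rows| 1.2068589871454771 0.15836962359421086
```

View pics/w25.png

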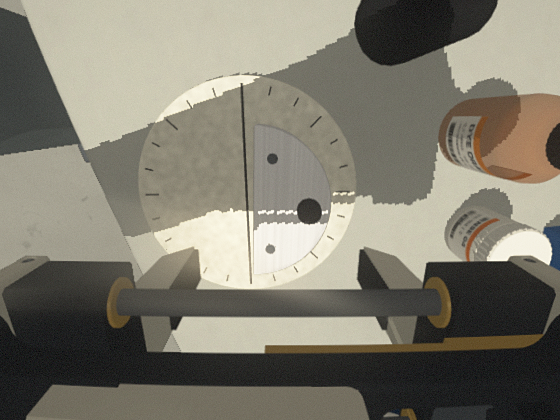

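```bash
python3 -m creep '[[7,-16,5,0.5,0,-1,0],[0,0,0,0,0,0,0],[0,0,0,0,0,0,0]]'
python3 - <<'E'
from h import *
w=env.camera("wrist"); delta([.5387,-.3002,.06],Rt(-15.5,0))
w=env.camera("wrist"); delta([.5387,-.3002,.06],Rt(-15.5,0))
cv2.imwrite("pics/w26.png",w["frame"])
o=env.get_obs()
M,p=o["ee_rot"],o["position"]
print(project(w,p), project(w,[p[0],p[1],.05]))
print(onplane(w,(309,211),.06))
E
```

```text
time_s: 20.27
position: [0.5386, -0.301, 0.1033]
ee_rot: [[0.964, -0.266, -0.004], [-0.266, -0.964, -0.003], [-0.004, 0.004, -1.0]]
contact_force: [-0.7, -0.4, -0.0]
gripper_width: 0.0917
t 20.32 pos [ 0.5388 -0.3003  0.1034] w 0.0918 F [ 0.5  1.7 -0.4]
joints [ 69.  49. -64.  98.  48.  65. -25.]
delta mm [ 0.  -0.2 43.4] rot deg [0.17 0.19 0.09] |rows| 1.04103748712931 0.03697203809924652
t 20.37 pos [ 0.5387 -0.3005  0.1035] w 0.0918 F [ 0.1 -0.3  0.7]
joints [ 69.  49. -64.  98.  48.  65. -25.]
delta mm [ 0.  -0.4 43.5] rot deg [0.17 0.19 0.06] |rows| 1.0420613807361898 0.03620777176175975
[279.60821887 260.52809715] [279.71199613 229.00428978]
[ 0.56334701 -0.28938808  0.06      ]
```

View pics/w26.png

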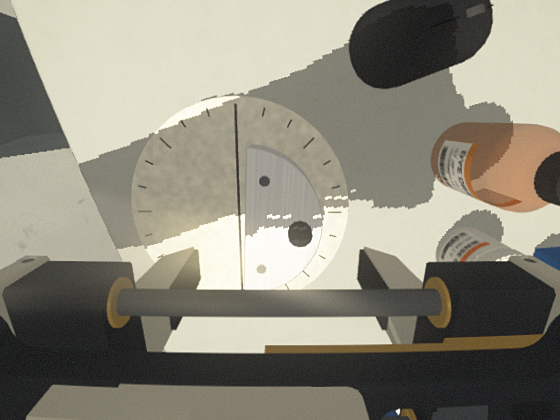

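The jaws straddle the block in the wrist view (block at cols 246–322, knob at (300,234)). I'll go lower and recheck the centring along the face.

```bash
python3 -m creep '[[0,0,15,0,0,0,0],[0,0,15,0,0,0,0],[0,0,12,0,0,0,0],[0,0,0,0,0,0,0],[0,0,0,0,0,0,0]]'
python3 - <<'E'
from h import *
w=env.camera("wrist"); delta([.5387,-.3002,.02],Rt(-15.5,0))
cv2.imwrite("pics/w27.png",w["frame"])
s=env.camera("scene")
cv2.imwrite("pics/s27.png",cv2.resize(s["frame"][140:220,300:380],None,fx=7,fy=7,interpolation=cv2.INTER_CUBIC))
o=env.get_obs(); M,p=o["ee_rot"],o["position"]
for zz in(.05,.046,.062): print(zz,project(w,[p[0],p[1],zz-.0225]))
E
```

```text
time_s: 20.78
position: [0.5374, -0.3026, 0.0575]
ee_rot: [[0.963, -0.268, -0.005], [-0.268, -0.963, -0.005], [-0.003, 0.006, -1.0]]
contact_force: [-0.2, -0.3, 0.5]
gripper_width: 0.0915
t 20.83 pos [ 0.537  -0.3026  0.0573] w 0.0917 F [-0.4 -0.3 -0.9]
joints [ 68.  52. -61. 100.  52.  62. -27.]
delta mm [ 1.1 -3.  37.3] rot deg [ 0.33  0.22 -0.06] |rows| 0.8980419367379585 0.05548844540993026
0.05 [279.73991595 240.44742163]
0.046 [279.74498486 238.22823898]
0.062 [279.72347446 247.62326165]
```

View pics/w27.png

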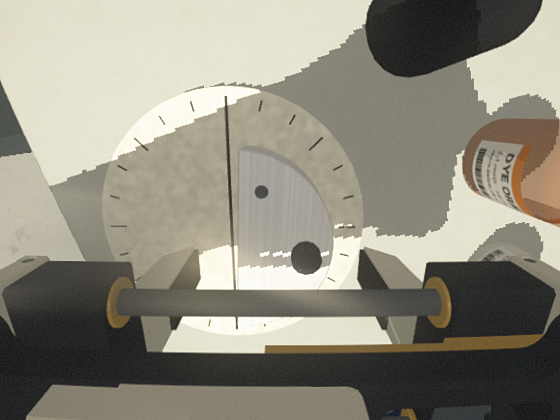

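View pics/s27.png

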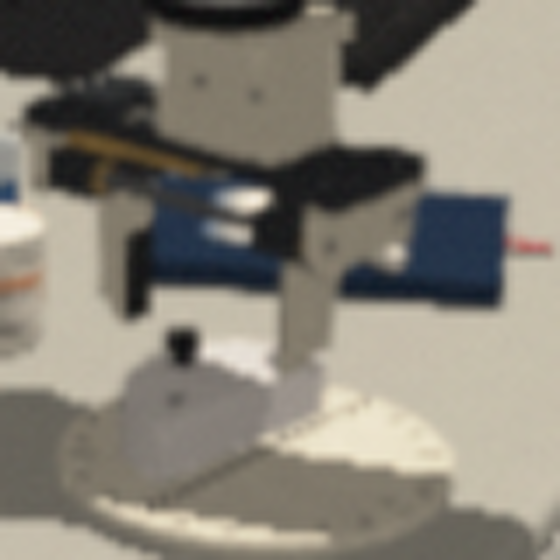

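Run:
```python
import cv2
f=cv2.imread("pics/w27.png"); cv2.imwrite("pics/w27z.png",cv2.resize(f[225:345,135:415],None,fx=2.8,fy=2.8,interpolation=cv2.INTER_CUBIC))
f=cv2.imread("pics/w5.png"); cv2.imwrite("pics/w5z.png",cv2.resize(f[225:345,200:360],None,fx=4,fy=4,interpolation=cv2.INTER_CUBIC))
```

```text
(no output)
```

View pics/w27z.png

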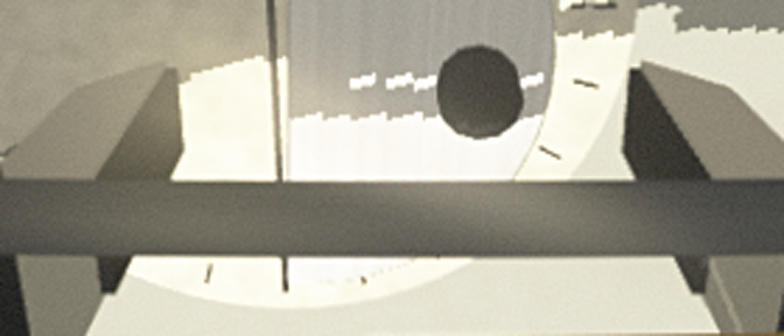

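View pics/w5z.png

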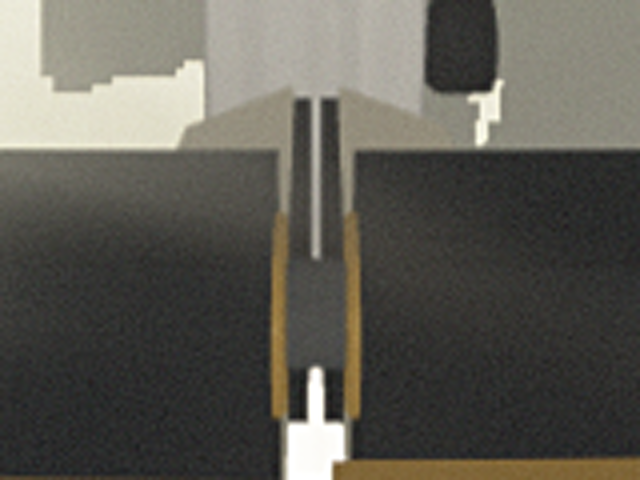

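The tip edge spans rows 249–279, so its centre is at about 264, and the knob is at row 257. The tool should shift about 3 mm along the line, which agrees with the reported pose. Shifting and going down beside the block.

```bash
python3 -m creep '[[1,-3,12,0.3,0.2,0,0],[0,-1,12,0,0,0,0],[0,0,10,0,0,0,0],[0,0,0,0,0,0,0],[0,0,0,0,0,0,0]]'
python3 - <<'E'
from h import *
w=env.camera("wrist"); delta([.5387,-.3002,.02],Rt(-15.5,0))
cv2.imwrite("pics/w28.png",w["frame"])
s=env.camera("scene")
cv2.imwrite("pics/s28.png",cv2.resize(s["frame"][140:220,300:380],None,fx=7,fy=7,interpolation=cv2.INTER_CUBIC))
E
```

```text
time_s: 21.3
position: [0.5406, -0.2989, 0.0211]
ee_rot: [[0.963, -0.268, 0.003], [-0.268, -0.963, -0.001], [0.003, -0.0, -1.0]]
contact_force: [0.1, 0.7, -0.1]
gripper_width: 0.0917
t 21.35 pos [ 0.5403 -0.2989  0.021 ] w 0.0918 F [-0.2 -0.1  0. ]
joints [ 66.  54. -59. 100.  54.  59. -29.]
delta mm [-1.1  1.7  1. ] rot deg [-0.01 -0.12 -0.06] |rows| 0.05492320832142083 0.018786627463400984
```

View pics/w28.png

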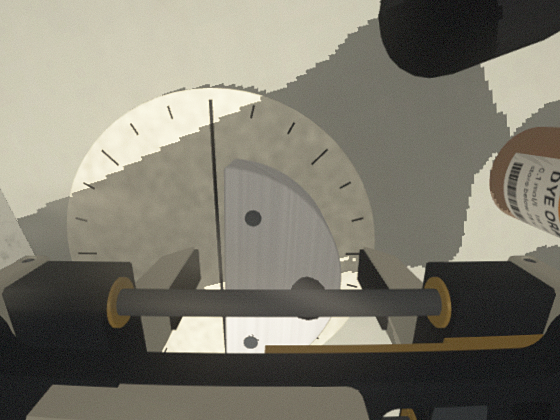

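View pics/s28.png

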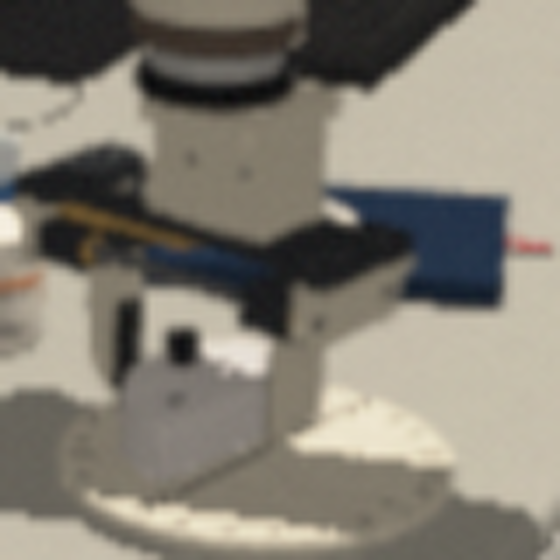

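The block is straddled. Closing across the straight face and the curve.

```bash
python3 -m creep '[[0,0,0,0,0,0,0.3],[0,0,0,0,0,0,0.4],[0,0,0,0,0,0,0.5],[0,0,0,0,0,0,0.5],[0,0,0,0,0,0,0.5],[0,0,0,0,0,0,0.5],[0,0,0,0,0,0,0.5],[0,0,0,0,0,0,0.5]]'
python3 - <<'E'
from h import *
C=np.array([.5065,-.2895]); n=np.array([.963,-.268]); l=np.array([.268,.963])
w=env.camera("wrist"); delta([.5065+.03*.963,-.2895-.03*.268,.02],Rt(-15.5,0))
p=env.get_obs()["position"][:2]-C; print("n,l",p@n*1000,p@l*1000)
cv2.imwrite("pics/w29.png",w["frame"])
E
```

```text
time_s: 22.07
position: [0.542, -0.2996, 0.0235]
ee_rot: [[0.963, -0.269, 0.006], [-0.269, -0.963, -0.002], [0.006, 0.001, -1.0]]
contact_force: [0.5, 0.2, -1.1]
gripper_width: 0.0599
t 22.12 pos [ 0.542  -0.2997  0.0235] w 0.0592 F [ 0.9 -0.2 -0.5]
joints [ 66.  54. -59. 100.  54.  59. -29.]
delta mm [-6.9 -0.3  3.4] rot deg [ 0.04 -0.35 -0.09] |rows| 0.18536841149298644 0.05088742128599834
n,l 36.881367945971135 -0.26943415296863815
```

View pics/w29.png

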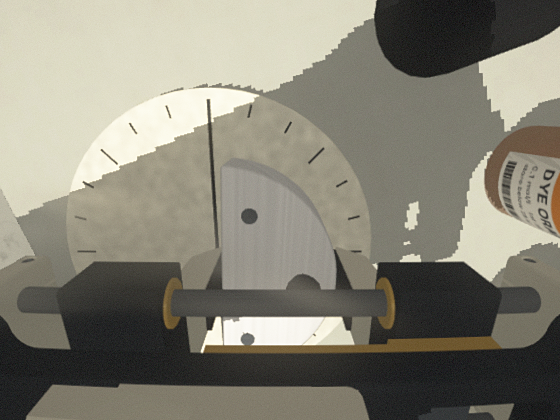

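Run:
```python
import cv2
f=cv2.imread("pics/w29.png"); cv2.imwrite("pics/w29z.png",cv2.resize(f[150:360,190:350],None,fx=4,fy=2.8,interpolation=cv2.INTER_CUBIC))
```

```text
(no output)
```

View pics/w29z.png

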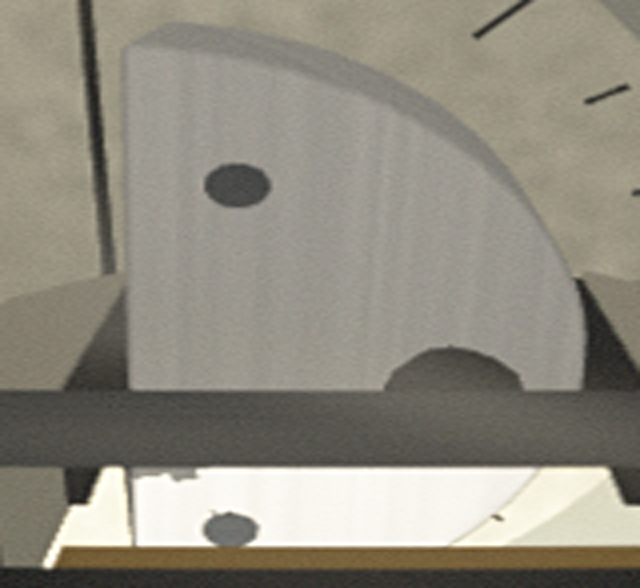

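Run:
```python
from h import *
w=env.camera("wrist")
g=lambda q:(q[0]/4+190-.4,q[1]/2.8+150-.4)
C=np.array([.5065,-.2895]); n=np.array([.963,-.268]); l=np.array([.268,.963])
for dz in(0,.0225):
  for nm,a,b,z in(("edge",(123,48),(133,545),.046),("line",(85,0),(109,270),.014)):
    A=onplane(w,g(a),z-dz)[:2];B=onplane(w,g(b),z-dz)[:2];d=A-B
    print(dz,nm,"yaw",np.degrees(np.arctan2(-d[0],d[1])),"n",(A-C)@n*1000,(B-C)@n*1000,"l",(A-C)@l*1000,(B-C)@l*1000)
print(env.get_obs()["gripper_width"])
```

```text
0 edge yaw -18.263548737077624 n 9.469083762752689 4.752994511442094 l 58.03774103011308 -41.530012489653984
0 line yaw -15.732317188437534 n -1.3542279806967992 -1.5377827159956057 l 62.945189179496694 4.709719996376081
0.0225 edge yaw -18.263548737077624 n 5.230275038430284 -0.2490200416706215 l 54.725334951816706 -60.95549145450049
0.0225 line yaw -15.732317188437555 n -6.223801722518186 -6.431503512436341 l 60.898109489758376 -4.998371831554625
0.059499225675296266
```

The wrist rays put the block 8 mm beyond the line, about −2 mm along it and 2.5° off. It is held at 59.5 mm. I'll slide and turn it while gripped.

```bash
python3 -m creep '[[0,0,0,0,0,0,1],[0,0,0,0,0,0,1],[-3,-1.2,0,0,0,-1,1],[-3,-1.2,0,0,0,-1,1],[-3,-1.2,0,0,0,-1,1],[0,0,0,0,0,0,1],[0,0,0,0,0,0,1]]'
cat > m.py <<'E'
from h import *
import sys
w=env.camera("wrist");cv2.imwrite(sys.argv[1],cv2.resize(w["frame"][90:360,190:350],None,fx=4,fy=2.2,interpolation=cv2.INTER_CUBIC))
delta([.5065+.03*.963,-.2895-.03*.268,.02],Rt(-15.5,0))
E
python3 m.py pics/w30.png
```

```text
time_s: 22.75
position: [0.534, -0.2939, 0.0235]
ee_rot: [[0.977, -0.212, 0.007], [-0.212, -0.977, -0.003], [0.008, 0.002, -1.0]]
contact_force: [1.7, -0.5, -1.4]
gripper_width: 0.0598
t 22.8 pos [ 0.5339 -0.2939  0.0235] w 0.0597 F [ 0.8 -0.3 -1.7]
joints [ 67.  54. -59. 102.  55.  58. -26.]
delta mm [2.2 3.2 3.5] rot deg [ 0.08 -0.44  3.25] |rows| 0.12562029585912407 0.4577213245675503
```

View pics/w30.png

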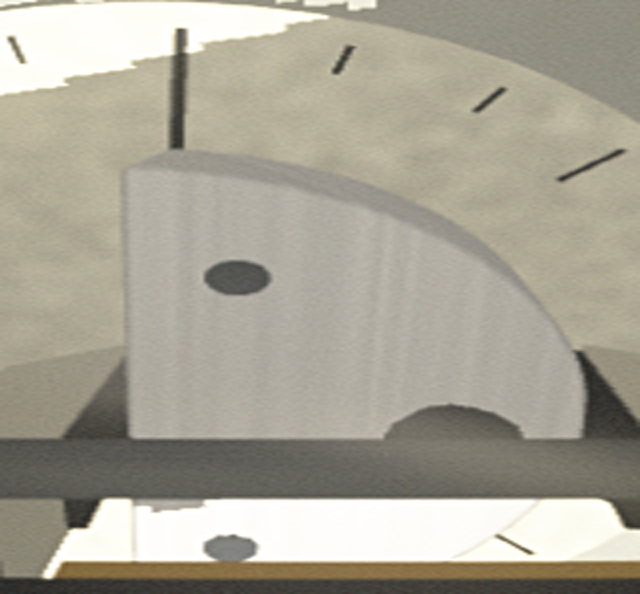

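```bash
cat > e.py <<'E'
from h import *
def rel(e1,e2,l1,l2,g):
    w=env.camera("wrist")
    A,B=[onplane(w,g(q),.046)[:2] for q in(e1,e2)];P,Q=[onplane(w,g(q),.014)[:2] for q in(l1,l2)]
    C=np.array([.5065,-.2895]); n=np.array([.963,-.268]); l=np.array([.268,.963])
    y=lambda d:np.degrees(np.arctan2(-d[0],d[1]))
    print("edge yaw",y(A-B),"line yaw",y(P-Q),"edge n",(A-C)@n*1000,(B-C)@n*1000,"l",(A-C)@l*1000,(B-C)@l*1000,"line n",(P-C)@n*1000,(Q-C)@n*1000)
    print("edge mid (60 from A)", ((A-.06*(A-B)/np.linalg.norm(A-B))-C)@n*1000,((A-.06*(A-B)/np.linalg.norm(A-B))-C)@l*1000)
E
python3 - <<'E'
from e import *
g=lambda q:(q[0]/4+190-.4,q[1]/2.2+90-.4)
rel((123,172),(133,558),(181,30),(177,148),g)
E
```

```text
edge yaw -14.931105216058622 line yaw -15.638522706199824 edge n -3.22510634950329 -2.157972665013958 l 59.27685801723581 -39.23736395696206 line n -1.320322969251219 -1.363722528526859
edge mid (60 from A) -2.575469935157809 -0.6954086777053939
```

It is now within about 1.2 mm and 0.7°. One small tweak, then release.

```bash
python3 -m creep '[[1.2,-0.5,0,0,0,0.7,1],[0,0,0,0,0,0,1],[0,0,0,0,0,0,1]]'; python3 m.py pics/w31.png
```

```text
time_s: 23.1
position: [0.5343, -0.294, 0.0234]
ee_rot: [[0.974, -0.226, 0.005], [-0.226, -0.974, -0.004], [0.005, 0.002, -1.0]]
contact_force: [-0.2, -0.3, -0.7]
gripper_width: 0.0597
t 23.15 pos [ 0.5343 -0.294   0.0234] w 0.0598 F [ 0.4 -0.1  0.2]
joints [ 67.  54. -59. 102.  55.  58. -27.]
delta mm [1.8 3.2 3.5] rot deg [ 0.13 -0.31  2.42] |rows| 0.12071931553001723 0.3409725048245701
```

View pics/w31.png

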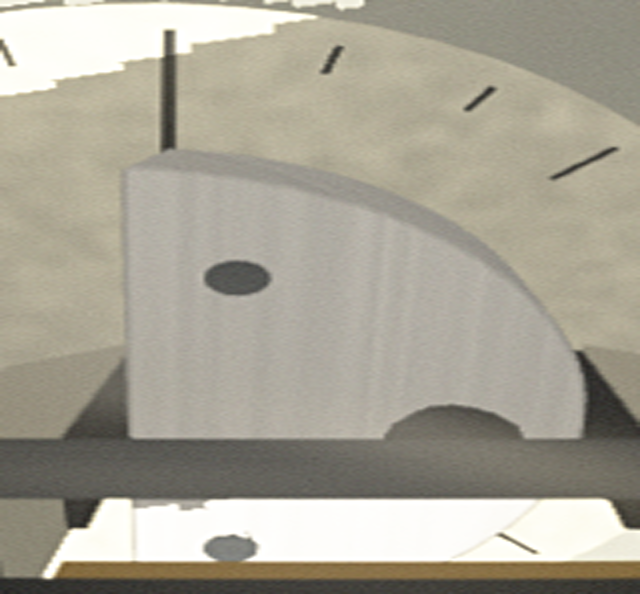

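Run:
```python
from e import *
g=lambda q:(q[0]/4+190-.4,q[1]/2.2+90-.4)
rel((123,172),(133,558),(168,30),(167,148),g)
```

```text
edge yaw -15.765403871306987 line yaw -15.79220902175087 edge n -1.9727948394051027 -2.3403670223034383 l 59.74739686233772 -38.812778228036535 line n -1.4472486180069157 -1.5673870371739411
edge mid (60 from A) -2.196468112372573 -0.2279711671038337
```

```bash
python3 -m creep '[[0.8,-0.2,0,0,0,0,1],[0,0,0,0,0,0,1],[0,0,0,0,0,0,0.2],[0,0,0,0,0,0,0.1],[0,0,0,0,0,0,0],[0,0,0,0,0,0,0],[0,0,0,0,0,0,0],[0,0,0,0,0,0,0]]'
python3 m.py pics/w32.png
```

```text
time_s: 23.87
position: [0.5358, -0.2933, 0.0237]
ee_rot: [[0.974, -0.226, 0.006], [-0.226, -0.974, -0.003], [0.006, 0.002, -1.0]]
contact_force: [0.2, -0.4, -1.0]
gripper_width: 0.0908
t 23.92 pos [ 0.5358 -0.2933  0.0237] w 0.0915 F [ 0.4 -0.2 -0.2]
joints [ 67.  54. -59. 101.  55.  58. -27.]
delta mm [0.6 4.2 3.7] rot deg [ 0.08 -0.35  2.46] |rows| 0.1357200962650252 0.3471630108892279
```

View pics/w32.png

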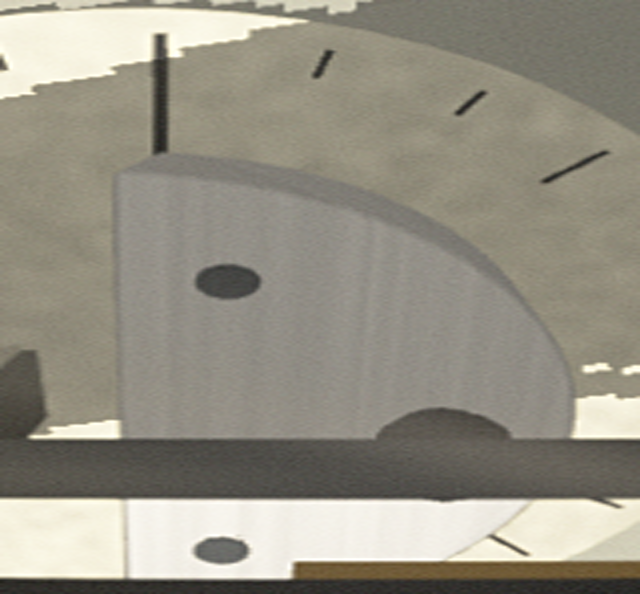

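The block is released with both pads clear. I'll rise straight up, move aside and check from above.

```bash
python3 -m creep '[[0,0,-10,0,0,0,0],[0,0,-20,0,0,0,0],[0,0,-30,0,0,0,0],[0,0,-35,0,0,0,0],[0,0,-35,0,0,0,0],[-8,-20,-15,0,0,0,0],[-8,-35,0,0,0,0,0],[-8,-35,0,0,0,0,0],[-8,-35,0,0,0,0,0],[-8,-35,0,0,0,0,0]]'
python3 -m creep '[[0,-35,0,0,0,0,0],[0,-35,0,0,0,0,0],[0,-35,0,0,0,0,0],[0,-30,0,0,0,0,0],[0,0,0,0,0,0,0]]'
python3 - <<'E'
from h import *
delta([.44,-.05,.2],Rt(-15.5,0))
t=env.camera("top");s=env.camera("scene")
cv2.imwrite("pics/t33.png",cv2.resize(t["frame"][200:275,330:415],None,fx=8,fy=8,interpolation=cv2.INTER_NEAREST)[:600])
cv2.imwrite("pics/s33.png",cv2.resize(s["frame"][140:240,240:380],None,fx=5,fy=5,interpolation=cv2.INTER_CUBIC))
E
```

```text
time_s: 24.75
position: [0.5332, -0.1328, 0.1803]
ee_rot: [[0.97, -0.243, 0.008], [-0.243, -0.97, -0.006], [0.009, 0.003, -1.0]]
contact_force: [1.1, 0.5, -0.3]
gripper_width: 0.0919
time_s: 25.17
position: [0.5652, 0.014, 0.1857]
ee_rot: [[0.972, -0.233, 0.014], [-0.233, -0.973, -0.004], [0.015, 0.001, -1.0]]
contact_force: [0.4, 1.3, 0.4]
gripper_width: 0.0917
t 25.17 pos [0.5652 0.014  0.1857] w 0.0917 F [0.4 1.3 0.4]
joints [ 46.  39. -70. 103.  40.  67. -51.]
delta mm [-106.7   91.4  -15.7] rot deg [ 0.05 -0.84  2.05] |rows| 3.3905171576580084 0.3095196137353468
```

View pics/t33.png

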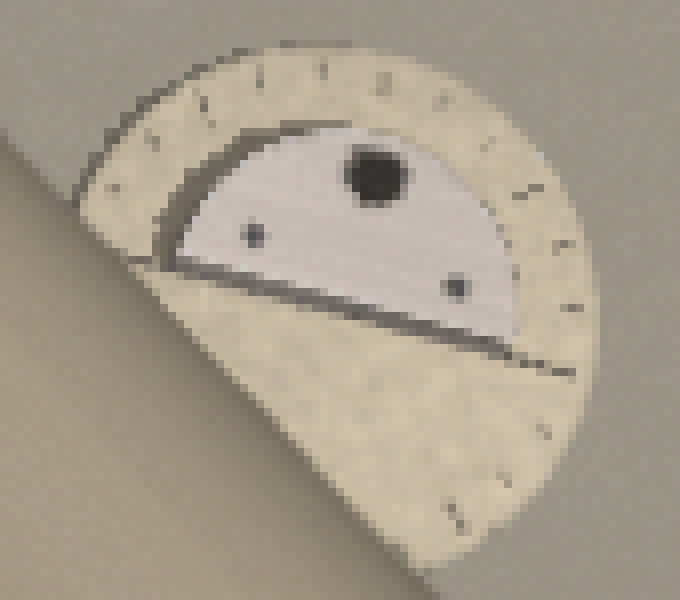

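View pics/s33.png

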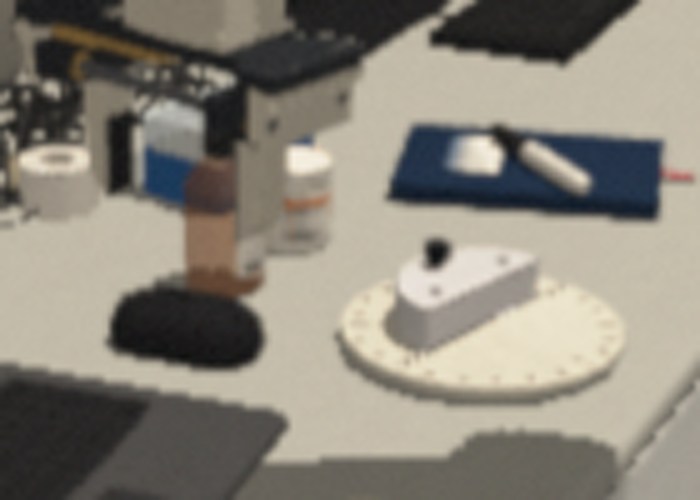

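Run:
```python
from h import *
t=env.camera("top"); C=np.array([.5065,-.2895]); n=np.array([.963,-.268]); l=np.array([.268,.963])
def cv(q): return np.array(q)/8+[329.5,199.5]
for nm,q1,q2,z in(("top edge",(178,254),(520,339),.046),("bot edge",(170,268),(512,351),.014)):
  a=onplane(t,cv(q1),z);b=onplane(t,cv(q2),z);d=a-b;m=((a+b)/2)[:2];print(nm,m,np.linalg.norm(d),"yaw",np.degrees(np.arctan2(-d[0],d[1])),"n,l",(m-C)@n*1000,(m-C)@l*1000)
k=onplane(t,cv((378,174)),.062)[:2]; print("knob n,l",(k-C)@n*1000,(k-C)@l*1000)
h=[onplane(t,cv(q),.046)[:2] for q in((255,235),(456,287))]; print("holes mid n,l",((sum(h)/2)-C)@n*1000,((sum(h)/2)-C)@l*1000,"yaw",np.degrees(np.arctan2(*((h[0]-h[1])*[-1,1]))))
f=t["frame"].astype(int); m=np.zeros(f.shape[:2],np.uint8); m[205:250,345:400]=(f[205:250,345:400,0]>185)
nn,lb,st,_=cv2.connectedComponentsWithStats(m); kk=1+np.argmax(st[1:,4]); ys,xs=np.nonzero(lb==kk)
P=np.array([onplane(t,p,.046)[:2] for p in zip(xs,ys)]); Q=np.c_[(P-C)@n,(P-C)@l]*1000
print("mask n range",np.percentile(Q[:,0],[.5,99.5]),"l range",Q[:,1].min(),Q[:,1].max(),"l mean",Q[:,1].mean())
for q in[(130,260),(575,374)]: 
  p=onplane(t,cv(q),.014)[:2]; print("line pt n,l",(p-C)@n*1000,(p-C)@l*1000)
# original line ends
```

```text
top edge [ 0.50761089 -0.29002812] 0.12071767041046369 yaw -15.064319989546844 n,l 1.2113277686949482 -0.2108640422101423
bot edge [ 0.50751092 -0.29308199] 0.12352310228392285 yaw -14.744501152162922 n,l 1.9334929099442406 -3.1785289475350846
knob n,l 41.66277525922756 1.9000659054470388
holes mid n,l 13.729655950666253 0.4119964606941259 yaw -15.619687281217299
mask n range [2.24323196 4.90821663] l range 54.299781113665276 57.59085762962277 l mean 56.28289448785423
line pt n,l 0.2720742664963682 72.80763658607111
line pt n,l 0.46831006301591743 -88.36400667964935
```

The straight face is on the line to within about 1 mm, centred to within about 1–2 mm, with yaw within about 0.5°. I'll check the bystanders and the arm's clearance, then hand in.

```bash
python3 -m creep '[[0,-15,-10,0,0,0,0],[0,0,0,0,0,0,0],[0,0,0,0,0,0,0],[0,0,0,0,0,0,0]]'
python3 - <<'E'
from h import *
a=cv2.imread("pics/scene0.png"); s=env.camera("scene")["frame"]; t=env.camera("top")["frame"]; b=cv2.imread("pics/top0.png")
cv2.imwrite("pics/end.png",np.hstack([a[150:270,200:380],s[150:270,200:380]]).repeat(2,0).repeat(2,1))
cv2.imwrite("pics/endt.png",np.hstack([b[130:290,230:430],t[130:290,230:430]]).repeat(2,0).repeat(2,1)[:, :800])
E
```

```text
time_s: 25.65
position: [0.5677, 0.0124, 0.1932]
ee_rot: [[0.968, -0.25, 0.008], [-0.25, -0.968, -0.014], [0.011, 0.011, -1.0]]
contact_force: [0.4, -0.3, -0.5]
gripper_width: 0.0919
```

View pics/end.png

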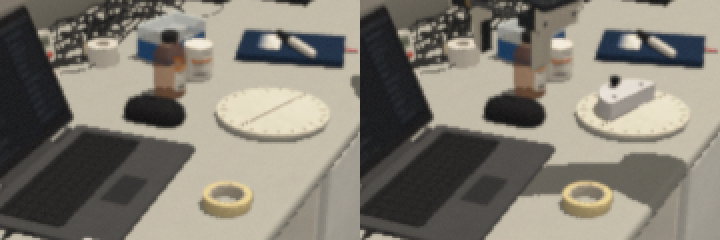

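View pics/endt.png

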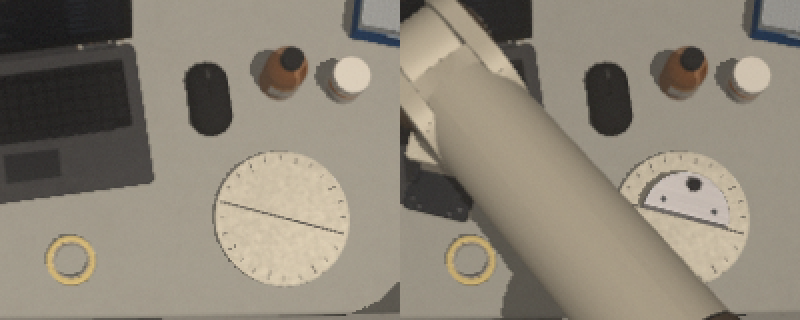

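The bottle, pot and tape are where they started. The block lies on the table along the line, and the arm is clear of everything.

```bash
python3 -c "
from rig import env
print(env.finish_job())"
```

```text
the job is handed in; nothing more can be done
None
```

The mirror block lies flat on the ray table with its knob up and its straight face along the black line, and the job is handed in. I finished at about 26 s of the 48 s, with no verdict reported.

**What I did:**
1. I gripped the block from above across its thickness, lifted it over to the table and leaned it about 45° towards its plain side.
2. I lowered it until pressing on the table read about 17–18 N, then let go.
3. I lowered it the rest of the way onto its plain side on the lower finger. It ended up about 9.6 mm past the line.
4. I gripped it again across the straight face and the curve, slid it into place and released it.

**Last checks (top camera):**
- **On the line:** the straight face's upper edge is within about 1 mm. The blurrier lower edge read 1.9 mm beyond it.
- **Along the line:** the middle of the face is −0.2 mm (upper edge) or +0.4 mm (the two dark marks on top) from the table's middle. The lower edge read −3.2 mm and the knob +1.9 mm, so I trust this only to about 2 mm.
- **Angle:** −15.1° to −15.6° against the line's −15.5°. The lower edge read −14.7°.
- **Bystanders:** the tape, bottle and pot look unmoved in before-and-after pictures. The arm was clear of everything.

**What went wrong or disagreed:**
- **First grasp:** the jaws closed just above the block without touching it, because the fingertips sat about 22 mm higher than the stated tool size implied. I re-did it from the pictures.
- **Block mask check:** one automatic outline of the block in the last top view failed and gave nonsense, so I ignored it.

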